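Lock a fresh filter cassette into the bench filter unit

TASK

Fit the green filter cassette into the bench unit: pull the red knob out until it clicks and stays out, lift the green cassette out of its cradle, set it down flat on the unit's loading apron, long green block towards the clear bridge, and let go of it there. With the knob still out, take it again by its ribbed black grip block (or push that block) and slide it under the bridge all the way to the end stop, without ramming it; then push the red knob fully back in so that it locks the cassette, and withdraw. Leave the spent brown cassette and everything else on the bench where it stands.

Things in the scene. Friction and masses are not known exactly. Their poses are not given: they have to be found in the camera images.
- unit: Bench filter unit, fixed: grey base 110 (x) by 285 (y) by 20 mm high, open-ended bay along its y. Origin on the work surface under the latch, on the bay's centre line. -x: knob side, towards the robot; +y: the way the cassette slides in. Cream side walls at y = -10 to 108 mm, 76 mm above the work surface, inner faces at x = -26 and 26 mm, outer faces at -45 and 45 mm.
- bay_home (a point): Point on the bay floor (20 mm above the work surface) under the latch, on the bay's centre line, axes as the unit's; the cassette's origin comes to lie here when it is fully home, its x along the unit's y.
- apron_mid (a point): Middle of the loading apron's floor, 95 mm before bay_home, axes as the unit's. The apron is the flat base at unit y = -178 to -10 mm, 20 mm above the work surface, between two green guides 11 mm high: gap 52 mm at the bay's mouth (unit y = -10 mm), widening to about 95 mm at the outer end.
- end_stop (a point): Middle of the end stop's inner face at floor level, 90.5 mm past bay_home along the unit's y. A clear bridge 8 mm thick covers the bay from unit y = 25 to 108 mm; its underside is 56 mm above the floor, its top 84 mm above the work surface.
- knob (a joint): Travel of the red pull knob (m), along the unit's -x, level: 0 = fully in (as it starts), 0.030 = clicked out (hard stop). Two-way detent: it rests at 0 and at 0.030, and let go between them it snaps to the nearer; about 8 N takes it past the middle, either way.
- knob_grip (a point): Centre of the knob's red head, moving with it, axes as the unit's: cylinder 38 mm across, 26 mm long, axis level along x, centre 48 mm above the work surface, on a 13 mm stem of which 31 mm shows behind the head when in. Knob in: this point is 89 mm on the -x side of the bay's centre line, 44 mm off the wall; out: 30 mm more.
- latch_tip (a point): Tip of the steel latch bar that the knob carries, 12 by 12 mm, 22 to 34 mm above the bay floor, reaching in from the -x wall. Knob in: it reaches the bay's centre line and bars the way; knob out: it is clear of the bay. With a cassette in the bay it goes in only if the cassette's slot lies before it (4 mm play each way).
- cassette: Green filter cassette, loose, 145 mm long, 48 high, 0.2 to 0.42 kg. Origin on its underside below the middle of its cross slot, x along its length. Long green block (white label on top) x = 10 to 90 mm, 44 wide; open slot x = -10 to 10 mm with a web only 15 mm high; ribbed black grip block x = -55 to -10 mm, 36 wide. It starts lying in cradle_new.
- cassette_nose (a point): Middle of the lower edge of the cassette's leading (long block) end, 90 mm from its origin along its x.
- cassette_grip (a point): Centre of the ribbed black grip block: 32.5 mm behind the cassette's origin (-x), 24 mm above its underside.
- cradle_new: Fixed cradle with the green cassette; origin and axes as the cassette's but 6 mm lower (floor 6 mm thick). Tray 162 by 68 mm. Walls 48 mm above its floor box in the black grip block on three sides, 6 mm off its sides, so that only the long green block can be gripped there, across its width; beside that the lips are only 6 mm high. The two cradles change places.
- cradle_old: Fixed cradle of the same make that holds the spent brown cassette.
- old_cassette: Spent cassette of the same shape, brown long block, lying in the other cradle; leave it.
- flask: Glass flask with green stopper, 74 mm wide, 168 mm high, origin under its centre; bystander.
- beaker: Empty glass beaker, 76 mm wide, 95 mm high, origin under its centre; bystander.
- wash_bottle: White bottle with blue cap, 68 mm wide, 170 mm high, origin under its centre; bystander.
- reagent_jar: Amber jar with black cap, 64 mm wide, 95 mm high, origin under its centre; bystander.
- wipes_box: Cardboard box, 110 by 210 by 80 mm, origin under its centre; bystander.
- spatula: Spatula with blue handle, 180 mm long, lying flat; bystander.

How it is judged:
By the outcome, as a careful person would: the job done as asked, in the order asked, and still so for the second after the job is handed in, with the robot touching nothing.
It also fails if it takes over 67 s, if anything falls off the work surface, if the arm or the gripper's body presses on something with over 40 N, if the wrist force passes 120 N, or if a joint passes its speed limit or range.

ROBOT

A 6-joint arm with a two-finger parallel gripper is mounted at the origin on the work surface. World frame = base frame: x ahead of the robot, y to its left, z up, the work surface at z = 0. Lengths are in m, angles in rad, forces in N, time in s.
With the tool pointing down it reaches from about 0.25 to 0.775 m from the base axis. Payload 4 kg.
Tool frame: the origin (TCP) lies between the finger pads; the fingertips stand 14 mm ahead of it and the grasp point (between the pads) lies 5 mm behind it (robot.tips_ahead is the distance from the TCP to the fingertips, in m); z points along the fingers, y is the direction in which the jaws open and shut (so a half turn about z gives the same grasp; the last joint's range is limited). The gripper opens to 94 mm and grips with 3 to 60 N. Pads are 16 mm wide; open, the fingers measure 119 mm over their backs; the gripper's body (75 mm by 177 mm) begins 78 mm behind the grasp point.
Start: joints at [-1.272, 0.087, 1.371, -0, 1.684, -0.103], TCP at [0.215, -0.506, 0.19] pointing down, gripper open.
Joint ranges: [-3.1, 3.1], [-0.76, 2.03], [0.27, 2.55], [-1.08, 4.22], [0.17, 2.65], [-2.57, 2.57]. Speed limits (rad/s): [2.79, 2.79, 3.14, 3.14, 3.14, 3.14].

INTERFACE

Orientations are given as [roll, pitch, yaw] about the fixed x, y, z axes, in that order (R = Rz(yaw) Ry(pitch) Rx(roll)).
In Python, from bench import robot, optics, job gives the robot as it stands.
- The arm moves only by the tool apply_moves, never from a script. Its argument "moves" is a list of rows, each a list of 3 entries, a list of its own where there are three numbers: the shift along the tool's x, y, z in cm, then the turn, a rotation vector about the tool's x, y, z in rad, then the opening, from 0 (shut) to 1 (fully open). In form: [[[tx, ty, tz], [rx, ry, rz], grip], ...]. A call has exactly 10 rows; each row is the pose to reach, as a shift and turn from the pose commanded when the call began, along the tool's axes at that moment; what a row does not reach only later rows make up. A row lasts 1/12 s, in which the tool goes at most 41.7 mm and 7.16 degrees, less where a joint would pass 70% of its speed; a pose out of reach is approached as far as the arm can. A call with a gripper value outside its range is refused whole. The fingers move at their own pace and stop on an object; the grip force is fixed at half the most. Time passes only in rows, so rows that repeat a pose let the fingers close, or fill a call up. It gives the time, the measured TCP pose, the force and the opening at its end, in the units of the state.
- robot.get_obs(): the state, without advancing time (a new reading comes with each control period).
- optics.snapshot(name): name is "side" or "top" or "wrist"; returns the picture (400x640x3 uint8, red, green, blue); there is no depth.
- optics.get_calibration(name): a dict with "fx", "fy", "cx", "cy" (pixels), "rvec" (rotation vector, rad) and "tvec" (3), from world to camera coordinates, as OpenCV has them. Camera axes: x right, y down, z forward; pixel columns grow to the right and rows downward; lengths in m; the calibration is good to about 2 mm. A picture is of the moment at which its call begins: read the wrist's pose just before it. get_calibration takes no time and is no camera call; for the wrist camera it gives the pose at the moment of the call.
- job.close_job(): hands the job in, once; it reports no verdict.
The state is a dict: "time": time; "joint_positions": joint angles; "qvel": joint speeds; "joint_torque": joint torques, N m; "tool_pos": TCP position; "ee_rot": TCP orientation; "wrist_force": force on the tool from outside, world axes, zero at the start; "wrist_torque": the same for the moment, N m; "width": finger opening in m.
Only numpy, scipy, OpenCV 4.12 (cv2) and the standard library are available. Lean on these libraries where they do the work, as an engineer would, in place of code of your own. Each camera call takes 0.05 s, during which the arm holds its last target.

## Working session

There is one attempt and no reset: what is moved stays moved. The work goes in short steps, Python scripts to look and compute and a tool call to move; the robot and the scene stay as the last step left them, time stands still between calls to the robot, and variables do not carry over. Pictures are saved under pics/ and viewed, and the job is handed in when it is done.

Besides the shell and the picture viewer there is one more tool, called after "Call:" as a command line: name --argument value ..., lists and objects as JSON in quotes. apply_moves: Moves the arm, as the interface text tells. Its arguments: {"type":"object","properties":{"moves":{"type":"array"}},"required":["moves"]}

```bash
ls; mkdir -p pics
python3 - <<'E'
from bench import robot, optics, job
import cv2
print(robot.get_obs())
for n in ["side","top","wrist"]:
    c=optics.get_calibration(n); print(n,c)
    im=optics.snapshot(n); cv2.imwrite(f"pics/{n}0.png",im[:,:,::-1])
E
```

```text
pics
{'time': 0.0, 'joint_positions': array([-1.27212388e+00,  8.79202380e-02,  1.37223805e+00, -7.23088482e-06,
        1.68358423e+00, -1.03073942e-01]), 'qvel': array([-0.00104865, -0.00014905, -0.00011759,  0.00113812, -0.00045314,
       -0.00322619]), 'joint_torque': array([ 6.91780133e-04, -3.40181994e+01, -3.02426755e+01,  7.18747359e-02,
        3.30577826e-02, -1.76994827e-04]), 'tool_pos': array([ 0.2149005 , -0.50565231,  0.18883143]), 'ee_rot': array([-3.13945345e+00, -2.14054807e-04,  4.01745351e-01]), 'wrist_force': array([-0.27432843, -0.71909703, -0.19362756]), 'wrist_torque': array([-0.03566634,  0.00083864,  0.00050032]), 'width': 0.09418435446584762}
side {'fx': 461.15587116163084, 'fy': 461.15587116163084, 'cx': 322.1135372155751, 'cy': 198.31868453679948, 'rvec': array([ 0.37509211, -2.80136862,  1.12692287]), 'tvec': array([0.54404771, 0.19033138, 1.14811733])}
top {'fx': 400.3717111552433, 'fy': 400.3717111552433, 'cx': 315.64692147609304, 'cy': 198.45455557555135, 'rvec': array([ 2.11618581, -2.09705693,  0.23302287]), 'tvec': array([-0.0458453 ,  0.57464849,  1.13052523])}
wrist {'fx': 294.15162359440404, 'fy': 294.15162359440404, 'cx': 321.4246745195171, 'cy': 199.8876488046529, 'rvec': array([-2.4128774 ,  1.59452536,  0.23562166]), 'tvec': array([-0.54849971, -0.03180568,  0.39314078])}
```

View pics/top0.png

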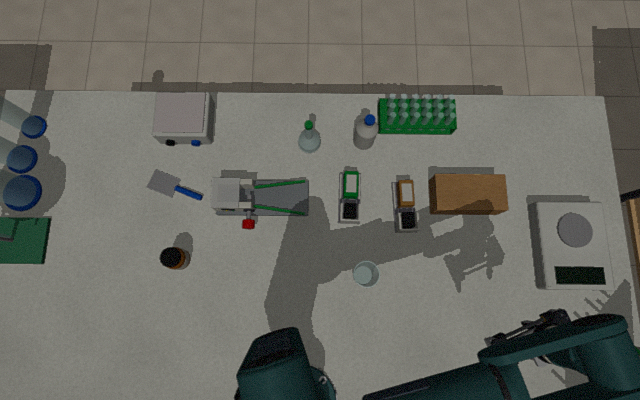

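View pics/side0.png

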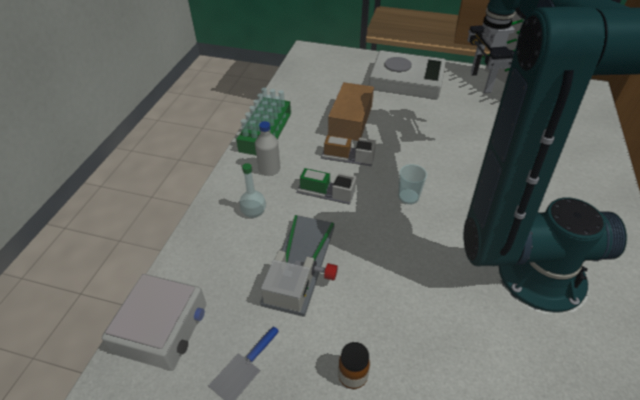

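View pics/wrist0.png

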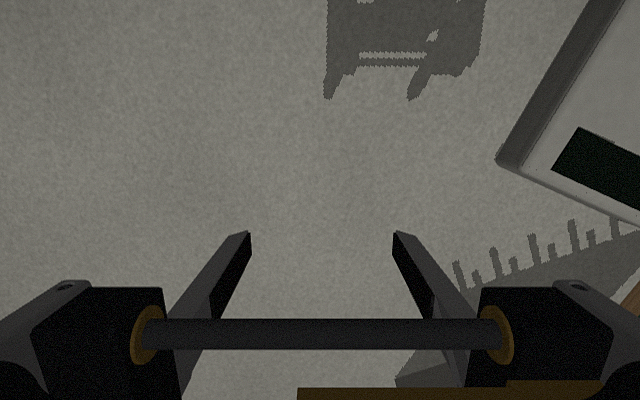

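Top view: the unit is at about (213–308, 178–230), the red knob at (248,224), the green cassette at (350,195) with its label towards +x, the brown one at (405,205). Zooming in to measure.

```bash
cat > h.py <<'E'
import numpy as np, cv2
from bench import robot, optics, job
def K(c): return np.array([[c['fx'],0,c['cx']],[0,c['fy'],c['cy']],[0,0,1.]])
def px2w(c,u,v,z):
    R=cv2.Rodrigues(c['rvec'])[0]; t=c['tvec']
    o=-R.T@t; d=R.T@np.array([(u-c['cx'])/c['fx'],(v-c['cy'])/c['fy'],1])
    return o+d*(z-o[2])/d[2]
def w2px(c,P):
    return cv2.projectPoints(np.array(P,float).reshape(-1,3),c['rvec'],c['tvec'],K(c),None)[0].reshape(-1,2)
E
python3 - <<'E'
import cv2
im=cv2.imread("pics/top0.png")
cv2.imwrite("pics/t_unit.png",cv2.resize(im[165:240,205:315],None,fx=7,fy=7,interpolation=cv2.INTER_CUBIC))
cv2.imwrite("pics/t_cas.png",cv2.resize(im[160:240,330:430],None,fx=7,fy=7,interpolation=cv2.INTER_CUBIC))
im=cv2.imread("pics/side0.png")
cv2.imwrite("pics/s_unit.png",cv2.resize(im[205:320,245:355],None,fx=5,fy=5,interpolation=cv2.INTER_CUBIC))
E
```

```text
(no output)
```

View pics/t_unit.png

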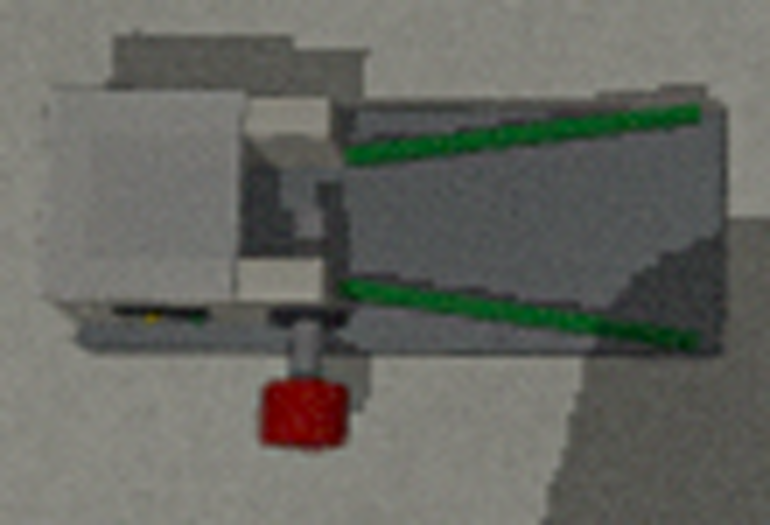

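View pics/t_cas.png

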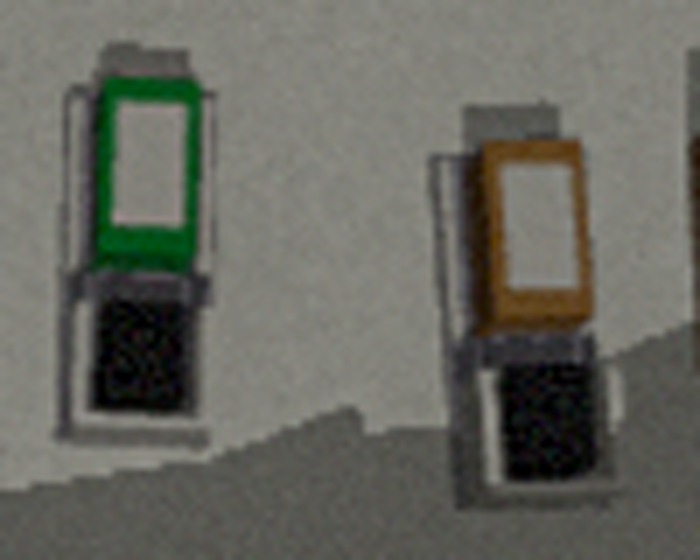

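View pics/s_unit.png

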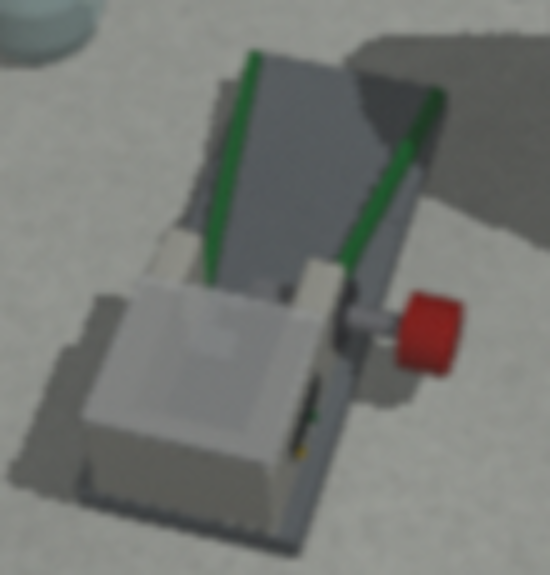

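```bash
cat > fit.py <<'E'
from h import *
from scipy.optimize import least_squares
def full(pts,s,u0,v0): return [((a+.5)/s-.5+u0,(b+.5)/s-.5+v0) for a,b in pts]
def tr(p,M):
    M=np.array(M)/1000.; c,s=np.cos(p[2]),np.sin(p[2])
    return np.c_[p[0]+c*M[:,0]-s*M[:,1],p[1]+s*M[:,0]+c*M[:,1],M[:,2]]
def fit(obs,p0):
    def f(p): return np.concatenate([(w2px(c,tr(p,M))-np.array(px)).ravel() for c,M,px in obs])
    r=least_squares(f,p0,loss='soft_l1'); return r.x,f(r.x).reshape(-1,2)
E
python3 - <<'E'
from fit import *
ct=optics.get_calibration('top'); cs=optics.get_calibration('side')
for c in (ct,cs):
    R=cv2.Rodrigues(c['rvec'])[0]; print(-R.T@c['tvec'])
M=[(55,-178,20),(-55,-178,20),(45,-10,76),(-45,-10,76),(45,25,84),(45,108,84),(-45,108,84),(-45,25,84)]
pt=full([(725,100),(722,352),(330,98),(326,300),(243,95),(48,90),(48,300),(238,300)],7,205,165)
Ms=[(-45,108,84),(45,108,84)]; ps=full([(275,463),(85,415)],5,245,205)
p,r=fit([(ct,M,pt),(cs,Ms,ps)],[.4,.2,0]); print(p,r.round(1).tolist())
Mc=[(90,22,54),(90,-22,54),(90-80,-22,54),(-55,18,54),(-55,-18,54),(-10,18,54),(-10,-18,54)]
pc=full([(104,76),(201,82),(194,262),(92,408),(185,412),(102,300),(190,302)],7,330,160)
p2,r2=fit([(ct,Mc,pc)],[.45,-.1,0]); print(p2,r2.round(1).tolist())
# overlay
B=lambda x0,x1,y0,y1,z0,z1:[(x,y,z) for x in(x0,x1) for y in (y0,y1) for z in (z0,z1)]
E_=[(0,1),(0,2),(0,4),(1,3),(1,5),(2,3),(2,6),(3,7),(4,5),(4,6),(5,7),(6,7)]
boxes=[(p,B(-55,55,-178,107,0,20)),(p,B(-45,45,25,108,76,84)),(p,B(-45,-26,-10,108,20,76)),(p,B(26,45,-10,108,20,76)),(p,B(-102,-76,-19,19,29,67)),
(p2,B(10,90,-22,22,6,54)),(p2,B(-55,-10,-18,18,6,54))]
for n,c,(u0,v0,w,h,s) in [('top',ct,(205,165,110,75,7)),('top',ct,(320,155,100,85,7)),('side',cs,(245,160,120,160,4))]:
    im=cv2.imread(f'pics/{n}0.png')[v0:v0+h,u0:u0+w]; im=cv2.resize(im,None,fx=s,fy=s,interpolation=cv2.INTER_CUBIC)
    for q,b in boxes:
        uv=(w2px(c,tr(q,b))-[u0,v0]+.5)*s-.5
        for i,j in E_: cv2.line(im,tuple(int(x) for x in uv[i].round()),tuple(int(x) for x in uv[j].round()),(0,255,255),1)
    cv2.imwrite(f'pics/ov_{n}{u0}.png',im)
E
```

```text
[ 0.31611995 -0.03979029  1.22837082]
[0.35214459 0.77770177 0.95997995]
[0.58717647 0.15961388 0.01310508] [[0.3, 0.8], [0.8, -0.5], [0.1, -0.4], [-0.3, 0.4], [0.3, -0.6], [0.1, 0.2], [-1.5, -0.0], [-0.1, -0.1], [0.6, -0.3], [-0.3, 0.4]]
[ 0.57418865 -0.14453063 -0.04758925] [[-0.3, 0.1], [0.3, 0.1], [0.4, -0.1], [0.8, -0.4], [-0.4, -0.3], [-0.0, 0.2], [-0.6, 0.6]]
```

View pics/ov_top205.png

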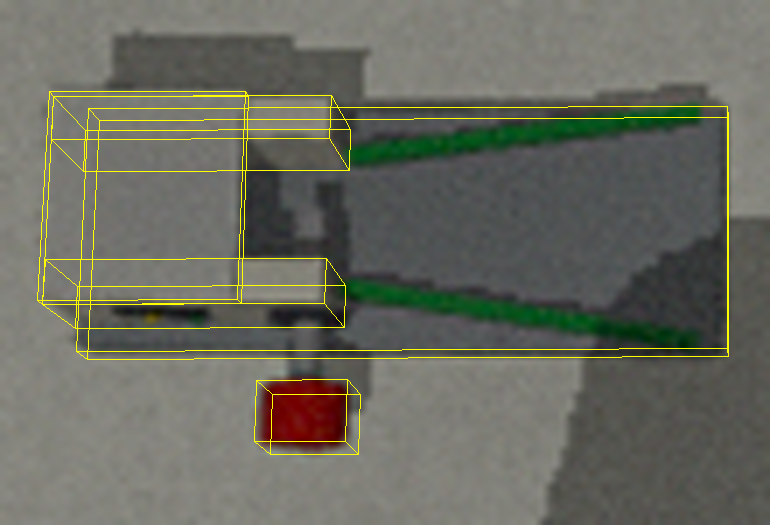

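View pics/ov_top320.png

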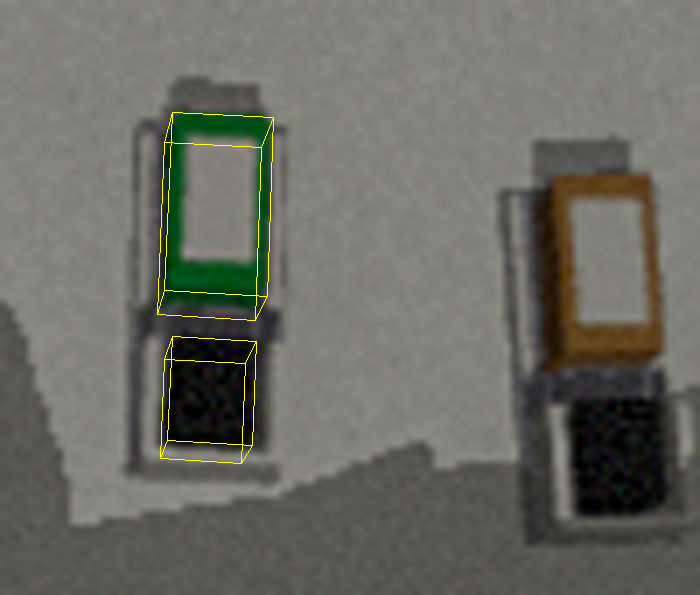

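View pics/ov_side245.png

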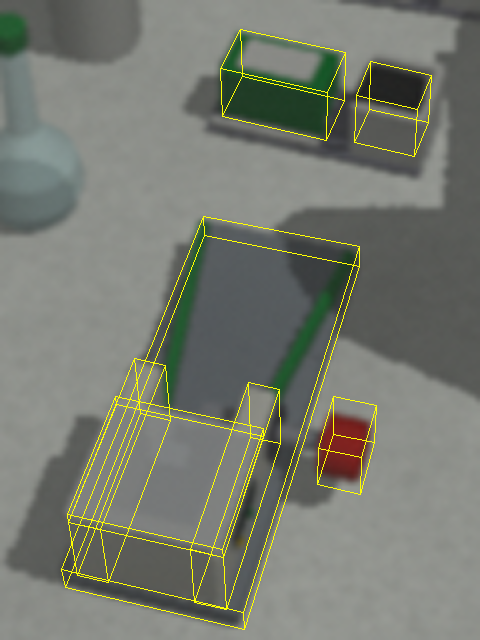

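The overlays fit to within a few mm, with unit yaw probably nearer 0. Next: where the bystanders stand, and the wrist camera's mounting.

```bash
cat >> h.py <<'E'
from scipy.spatial.transform import Rotation as Ro
def delta(pos,yaw,ref=None):
    "shift (cm) and rotvec in the tool frame from measured pose to target, tool down"
    o=robot.get_obs() if ref is None else ref
    R0=Ro.from_euler('xyz',o['ee_rot']); R1=Ro.from_euler('xyz',[np.pi,0,yaw])
    print('shift cm',(R0.inv().apply(np.array(pos)-o['tool_pos'])*100).round(2),'rot',(R0.inv()*R1).as_rotvec().round(4))
def st():
    o=robot.get_obs(); print('t',round(o['time'],2),'pos',o['tool_pos'].round(4),'rot',o['ee_rot'].round(4),'F',o['wrist_force'].round(1),'w',round(o['width'],4))
E
python3 - <<'E'
from h import *
ct=optics.get_calibration('top')
for n,u,v,z in [('flask',309,143,.04),('bottle',365,135,.04),('beaker',365,275,0.0),('jar',173,258,.05),('boxcorner',430,212,.08),('spatula',190,192,.01)]: print(n,px2w(ct,u,v,z).round(3))
o=robot.get_obs(); c=optics.get_calibration('wrist')
R=cv2.Rodrigues(c['rvec'])[0]; p=-R.T@c['tvec']; R0=Ro.from_euler('xyz',o['ee_rot'])
print('cam in tool',R0.inv().apply(p-o['tool_pos']),'fwd',R0.inv().apply(R[2]),'right',R0.inv().apply(R[0]))
delta([.47,.16,.24],0.0)
E
```

```text
flask [ 0.758 -0.018  0.04 ]
bottle [ 0.787 -0.194  0.04 ]
beaker [ 0.354 -0.192  0.   ]
jar [0.396 0.374 0.05 ]
boxcorner [ 0.534 -0.375  0.08 ]
spatula [0.604 0.352 0.01 ]
cam in tool [ 0.08214964 -0.00043872 -0.19550436] fwd [-2.85720754e-01 -3.68497013e-04  9.58312848e-01] right [7.35640070e-04 9.99999547e-01 6.03857583e-04]
shift cm [ 49.51 -51.31  -5.  ] rot [-1.700e-03  2.000e-04  4.018e-01]
```

Call:
apply_moves --moves '[[[10,-10.3,-5],[0,0,0.1],1],[[20,-20.6,-5],[0,0,0.2],1],[[30,-31,-5],[0,0,0.4018],1],[[40,-41,-5],[0,0,0.4018],1],[[49.5,-51.3,-5],[0,0,0.4018],1],[[49.5,-51.3,-5],[0,0,0.4018],1],[[49.5,-51.3,-5],[0,0,0.4018],1],[[49.5,-51.3,-5],[0,0,0.4018],1],[[49.5,-51.3,-5],[0,0,0.4018],1],[[49.5,-51.3,-5],[0,0,0.4018],1]]'

```text
time: 0.98
tool_pos: [0.363, -0.119, 0.2267]
ee_rot: [3.141, -0.001, -0.001]
wrist_force: [0.8, 0.8, 0.4]
width: 0.094
```

Run:
```python
from h import *
st(); delta([.47,.16,.24],0.0)
```

```text
t 0.98 pos [ 0.363  -0.119   0.2267] rot [ 3.1413e+00 -5.0000e-04 -6.0000e-04] F [0.8 0.8 0.4] w 0.094
shift cm [ 10.69 -27.91  -1.33] rot [ 0.0003 -0.0005 -0.0006]
```

Call:
apply_moves --moves '[[[10.7,-27.9,-1.3],[0,0,0],1],[[10.7,-27.9,-1.3],[0,0,0],1],[[10.7,-27.9,-1.3],[0,0,0],1],[[10.7,-27.9,-1.3],[0,0,0],1],[[10.7,-27.9,-1.3],[0,0,0],1],[[10.7,-27.9,-1.3],[0,0,0],1],[[10.7,-27.9,-1.3],[0,0,0],1],[[10.7,-27.9,-1.3],[0,0,0],1],[[10.7,-27.9,-1.3],[0,0,0],1],[[10.7,-27.9,-1.3],[0,0,0],1]]'

```text
time: 1.82
tool_pos: [0.4696, 0.1575, 0.2391]
ee_rot: [3.14, 0.001, 0.001]
wrist_force: [-0.3, -0.6, -0.5]
width: 0.0942
```

Run:
```python
from h import *
st(); c=optics.get_calibration('wrist'); im=optics.snapshot('wrist'); cv2.imwrite('pics/w1.png',im[:,:,::-1])
import pickle; pickle.dump(c,open('c1.pkl','wb')); st()
```

```text
t 1.82 pos [0.4696 0.1575 0.2391] rot [3.1402e+00 1.5000e-03 6.0000e-04] F [-0.3 -0.6 -0.5] w 0.0942
t 1.87 pos [0.4695 0.1569 0.2394] rot [ 3.1404e+00  9.0000e-04 -9.0000e-04] F [-0.3  0.1 -1. ] w 0.0938
```

View pics/w1.png

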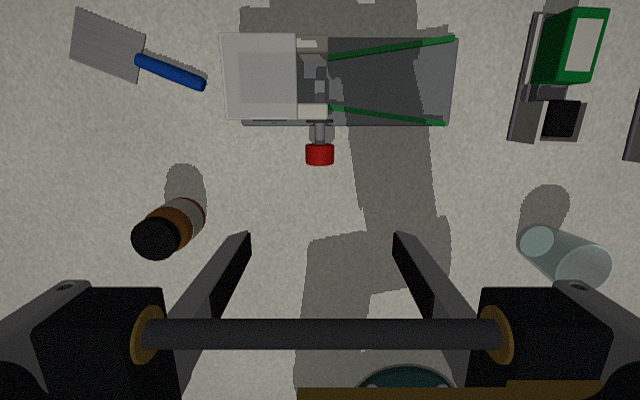

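The wrist view shows the unit at (220–457, 33–125), the knob at (320,154) and the green cassette at (565,70). I'll refine both from here.

Run:
```python
import cv2
im=cv2.imread("pics/w1.png")
cv2.imwrite("pics/w1u.png",cv2.resize(im[20:175,210:470],None,fx=3,fy=3,interpolation=cv2.INTER_CUBIC))
cv2.imwrite("pics/w1c.png",cv2.resize(im[0:150,500:640],None,fx=4,fy=4,interpolation=cv2.INTER_CUBIC))
```

```text
(no output)
```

View pics/w1u.png

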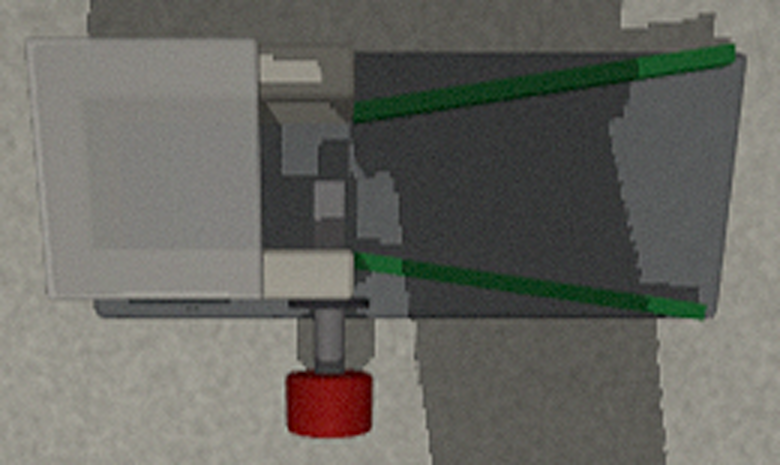

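View pics/w1c.png

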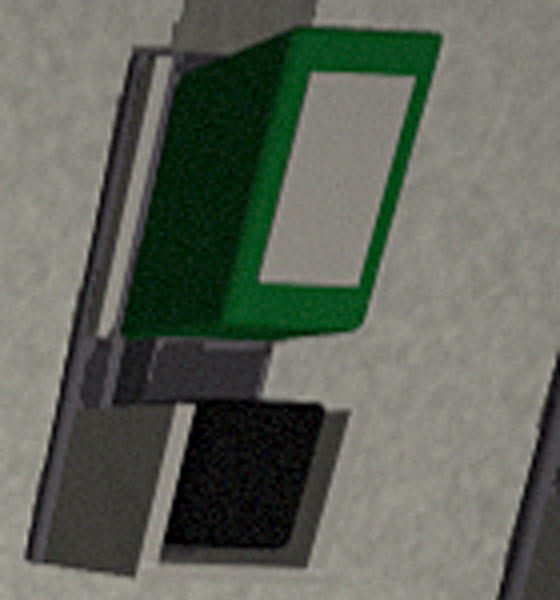

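Run:
```python
from fit import *
import pickle
ct=optics.get_calibration('top'); cs=optics.get_calibration('side'); cw=pickle.load(open('c1.pkl','rb'))
cw2=optics.get_calibration('wrist')
M=[(55,-178,20),(-55,-178,20),(45,108,84),(45,25,84),(-45,25,84),(-45,108,84),(45,-10,76),(-26,-10,76),(-45,-10,76),(26,-10,76)]
pt=full([(745,55),(714,315),(27,38),(258,40),(262,297),(48,297),(353,50),(355,250),(353,297),(350,101)],3,210,20)
Mc=[(90,22,54),(90,-22,54),(10,-22,54),(10,22,54),(-10,18,54),(-10,-18,54),(-55,-18,54),(-55,18,54)]
pc=full([(297,28),(441,36),(360,330),(222,322),(200,405),(325,405),(290,547),(163,543)],4,500,0)
for c in (cw,cw2):
  p,r=fit([(c,M,pt)],[.6,.16,0]); print('unit',p,r.round(1).tolist())
  p2,r2=fit([(c,Mc,pc)],[.6,-.15,0]); print('cas',p2,r2.round(1).tolist())
  uk=full([(330,404)],3,210,20)[0]; print('knob at z~.06',px2w(c,*uk,.06), 'pred',tr(p,[(-89,0,60)]))
```

```text
unit [ 0.58764854  0.16051786 -0.00161883] [[2.1, -0.9], [1.3, 2.1], [-1.7, -0.4], [-0.5, -0.7], [-0.1, 1.3], [-1.0, 1.1], [0.6, -2.1], [-0.7, -0.1], [-0.1, 1.3], [1.4, 0.2]]
cas [ 0.57631734 -0.1437724  -0.05018939] [[-0.8, -1.4], [1.5, -1.1], [-0.4, 1.2], [-1.8, 1.2], [2.4, -1.9], [0.1, -0.3], [-1.9, 1.5], [1.9, 1.0]]
knob at z~.06 [0.50000795 0.15954498 0.06      ] pred [[0.49864865 0.16066193 0.06      ]]
unit [ 0.58781427  0.15968556 -0.00311762] [[1.9, -0.9], [1.2, 2.1], [-1.6, -0.3], [-0.5, -0.7], [-0.1, 1.3], [-0.9, 1.1], [0.6, -2.0], [-0.7, -0.1], [-0.1, 1.2], [1.4, 0.2]]
cas [ 0.57600554 -0.14484579 -0.05218573] [[-0.8, -1.3], [1.5, -1.0], [-0.4, 1.2], [-1.7, 1.1], [2.4, -1.9], [0.1, -0.3], [-1.9, 1.4], [1.9, 0.9]]
knob at z~.06 [0.50007799 0.15883896 0.06      ] pred [[0.4988147  0.15996303 0.06      ]]
```

Call:
apply_moves --moves '[[[2.95,-0.25,4],[0,0,0],1],[[2.95,-0.25,8],[0,0,0],1],[[2.95,-0.25,12],[0,0,0],1],[[2.95,-0.25,15],[0,0,0],1],[[2.95,-0.25,17],[0,0,0],1],[[2.95,-0.25,18.5],[0,0,0],1],[[2.95,-0.25,19.6],[0,0,0],1],[[2.95,-0.25,19.6],[0,0,0],0.4],[[2.95,-0.25,19.6],[0,0,0],0.3],[[2.95,-0.25,19.6],[0,0,0],0.2]]'

```text
time: 2.7
tool_pos: [0.5006, 0.16, 0.0455]
ee_rot: [-3.141, -0.003, -0.001]
wrist_force: [0.2, 0.4, 0.8]
width: 0.0775
```

Call:
apply_moves --moves '[[[0,0,0],[0,0,0],0],[[0,0,0],[0,0,0],0],[[0,0,0],[0,0,0],0],[[0,0,0],[0,0,0],0],[[0,0,0],[0,0,0],0],[[0,0,0],[0,0,0],0],[[0,0,0],[0,0,0],0],[[0,0,0],[0,0,0],0],[[0,0,0],[0,0,0],0],[[0,0,0],[0,0,0],0]]'

```text
time: 3.53
tool_pos: [0.4994, 0.1602, 0.0434]
ee_rot: [3.141, 0.0, -0.0]
wrist_force: [0.9, -1.1, -1.3]
width: 0.0282
```

Run:
```python
from h import *
st()
im=optics.snapshot('side'); cv2.imwrite('pics/s2.png',cv2.resize(im[180:340,220:400,::-1],None,fx=4,fy=4,interpolation=cv2.INTER_CUBIC)[:600])
```

```text
t 3.53 pos [0.4994 0.1602 0.0434] rot [ 3.141e+00  2.000e-04 -0.000e+00] F [ 0.9 -1.1 -1.3] w 0.0282
```

View pics/s2.png

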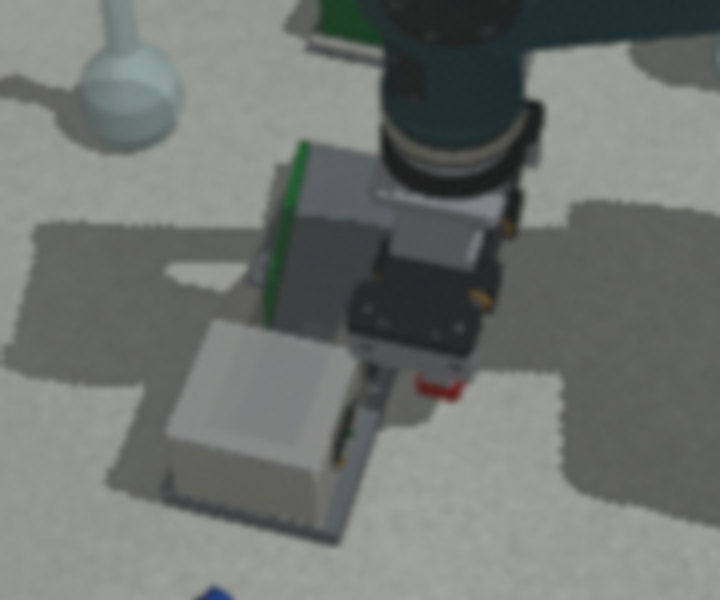

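Run:
```python
from h import *
st()
im=optics.snapshot('wrist'); cv2.imwrite('pics/w2.png',im[:,:,::-1]); st()
```

```text
t 3.58 pos [0.4994 0.1602 0.0435] rot [ 3.141e+00  2.000e-04 -1.000e-04] F [ 0.9 -1.3 -1.2] w 0.0286
t 3.63 pos [0.4994 0.1602 0.0434] rot [ 3.141e+00  2.000e-04 -1.000e-04] F [ 0.1 -0.9 -2.1] w 0.0283
```

View pics/w2.png

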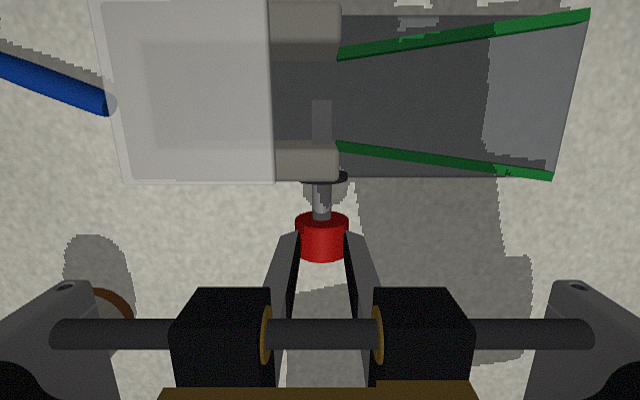

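Fingers straddle the head and hold steady, though the width reads 28 mm where 38 is expected. I'll try the pull and check it.

Call:
apply_moves --moves '[[[-0.4,0,0],[0,0,0],0],[[-0.8,0,0],[0,0,0],0],[[-1.2,0,0],[0,0,0],0],[[-1.6,0,0],[0,0,0],0],[[-2.0,0,0],[0,0,0],0],[[-2.4,0,0],[0,0,0],0],[[-2.7,0,0],[0,0,0],0],[[-2.9,0,0],[0,0,0],0],[[-3.05,0,0],[0,0,0],0],[[-3.1,0,0],[0,0,0],0]]'

```text
time: 4.47
tool_pos: [0.473, 0.1609, 0.0512]
ee_rot: [-3.14, -0.012, -0.0]
wrist_force: [-2.1, -3.1, 21.8]
width: 0.0
```

Run:
```python
from h import *
st()
im=optics.snapshot('wrist'); cv2.imwrite('pics/w3.png',im[:,:,::-1]); st()
```

```text
t 4.47 pos [0.473  0.1609 0.0512] rot [-3.1403e+00 -1.2500e-02 -1.0000e-04] F [-2.1 -3.1 21.8] w 0.0
t 4.52 pos [0.4728 0.1609 0.0512] rot [-3.1403e+00 -1.2000e-02 -1.0000e-04] F [-3.  -3.6 22.5] w 0.0001
```

View pics/w3.png

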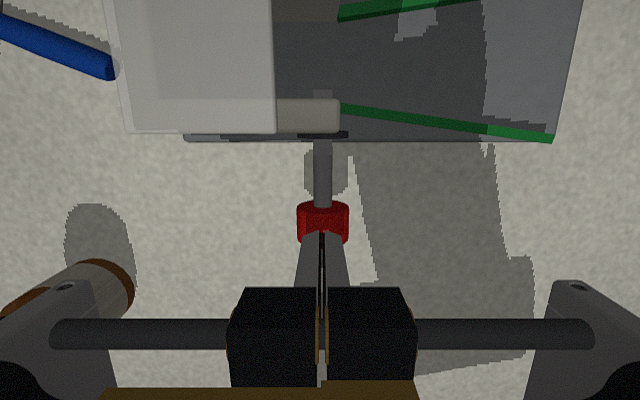

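Run:
```python
from h import *
c=optics.get_calibration('wrist')
for z in (.03,.048,.067):
    print(z,[px2w(c,u,v,z).round(3)[:2] for u,v in [(323,201),(323,243),(297,220),(348,220)]])
o=robot.get_obs()
p=o['tool_pos']
for dz in (-.014,0,.005,.02): print(dz,w2px(c,[p+[s*.008,0,dz] for s in(-1,1)]).round(0).tolist())
im=optics.snapshot('side'); cv2.imwrite('pics/s3.png',cv2.resize(im[230:310,280:380,::-1],None,fx=7,fy=7,interpolation=cv2.INTER_CUBIC))
cv2.imwrite('pics/w3z.png',cv2.resize(cv2.imread('pics/w3.png')[120:300,260:400],None,fx=4,fy=3.3,interpolation=cv2.INTER_CUBIC))
```

```text
0.03 [array([0.49, 0.16]), array([0.454, 0.16 ]), array([0.474, 0.18 ]), array([0.474, 0.14 ])]
0.048 [array([0.495, 0.16 ]), array([0.463, 0.16 ]), array([0.48 , 0.178]), array([0.481, 0.142])]
0.067 [array([0.5 , 0.16]), array([0.471, 0.16 ]), array([0.487, 0.177]), array([0.487, 0.144])]
-0.014 [[321.0, 234.0], [321.0, 215.0]]
0 [[321.0, 242.0], [321.0, 221.0]]
0.005 [[321.0, 245.0], [321.0, 224.0]]
0.02 [[321.0, 254.0], [321.0, 232.0]]
```

View pics/s3.png

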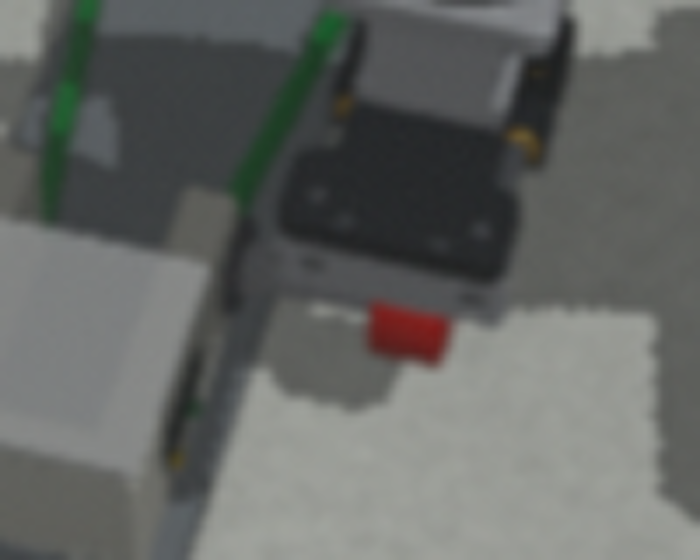

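View pics/w3z.png

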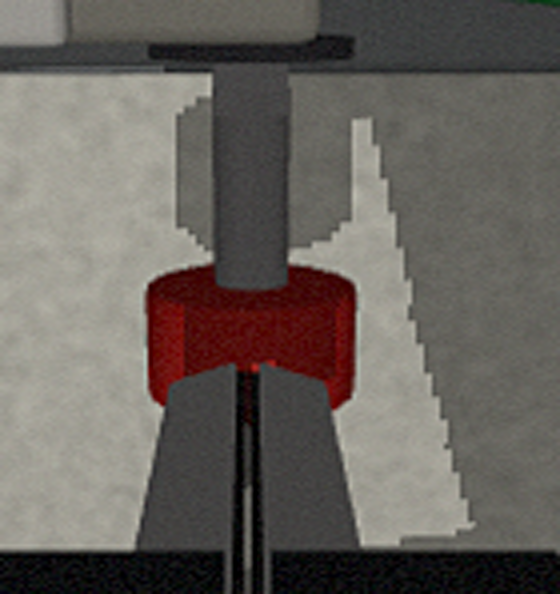

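Run:
```python
from h import *
print(robot.tips_ahead, [a for a in dir(robot) if a[0]!='_'])
st()
```

```text
0.014 ['IKError', 'get_obs', 'tips_ahead']
t 4.57 pos [0.4728 0.1609 0.0512] rot [-3.1403e+00 -1.1900e-02 -1.0000e-04] F [-2.5 -3.8 22.9] w 0.0007
```

Evidence from three sources (28 mm chord, closed fingers resting on the head's top, tip pixels) says the real fingertips are about 17 mm *behind* the reported TCP rather than 14 mm ahead. So the fingers gripped the head too high and slipped over it, after about 20 mm of travel. I'll lift off and look.

Call:
apply_moves --moves '[[[-3.1,0,-2],[0,0,0],0],[[-3.1,0,-4],[0,0,0],0],[[-3.1,0,-6],[0,0,0],0.5],[[-3.1,0,-6],[0,0,0],0.8],[[-3.1,0,-6],[0,0,0],0.8],[[-3.1,0,-6],[0,0,0],0.8],[[-3.1,0,-6],[0,0,0],0.8],[[-3.1,0,-6],[0,0,0],0.8],[[-3.1,0,-6],[0,0,0],0.8],[[-3.1,0,-6],[0,0,0],0.8]]'

```text
time: 5.4
tool_pos: [0.4371, 0.1604, 0.1028]
ee_rot: [3.141, 0.002, -0.0]
wrist_force: [0.2, -0.1, -0.1]
width: 0.0503
```

Run:
```python
from h import *
st()
c=optics.get_calibration('wrist')
im=optics.snapshot('wrist'); cv2.imwrite('pics/w4.png',im[:,:,::-1]); st()
for k in (0,.015,.03): print(k,w2px(c,[[.588-.076-k,.16,.029],[.588-.076-k,.16,.067],[.588-.102-k,.16,.067],[.588-.089-k,.179,.048]]).round(0).tolist())
for k in (0,.015,.03): print('latch tip',k,w2px(c,[[.588-k,.16,.054]]).round(0).tolist())
```

```text
t 5.4 pos [0.4371 0.1604 0.1028] rot [ 3.1412e+00  1.6000e-03 -1.0000e-04] F [ 0.2 -0.1 -0.1] w 0.0503
t 5.45 pos [0.4372 0.1604 0.1031] rot [ 3.1413e+00  1.2000e-03 -1.0000e-04] F [-0.   0.4  0.5] w 0.0543
0 [[322.0, 120.0], [322.0, 122.0], [322.0, 156.0], [299.0, 137.0]]
0.015 [[322.0, 138.0], [322.0, 142.0], [322.0, 175.0], [299.0, 155.0]]
0.03 [[322.0, 154.0], [322.0, 161.0], [322.0, 193.0], [300.0, 173.0]]
latch tip 0 [[322.0, 13.0]]
latch tip 0.015 [[322.0, 36.0]]
latch tip 0.03 [[322.0, 58.0]]
```

View pics/w4.png

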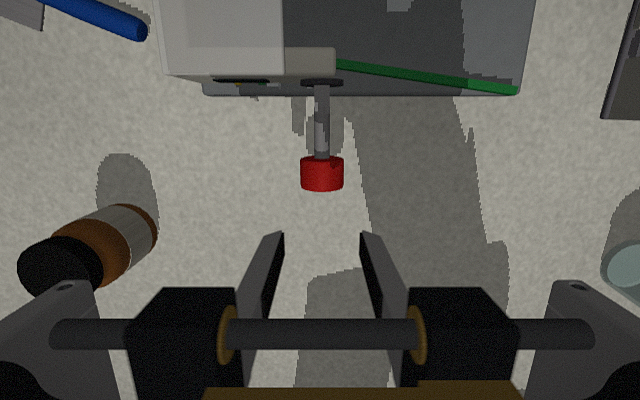

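The knob head now spans rows 155–191, matching the predicted full-out position (154/161–193), so the knob is out and stays out. Next, the cassette.

Call:
apply_moves --moves '[[[0,3,-4],[0,0,0],1],[[4,15,-10],[0,0,0],1],[[11.3,30.5,-12],[0,0,0.05],1],[[11.3,30.5,-12],[0,0,0.05],1],[[11.3,30.5,-12],[0,0,0.05],1],[[11.3,30.5,-12],[0,0,0.05],1],[[11.3,30.5,-12],[0,0,0.05],1],[[11.3,30.5,-12],[0,0,0.05],1],[[11.3,30.5,-12],[0,0,0.05],1],[[11.3,30.5,-12],[0,0,0.05],1]]'

```text
time: 6.28
tool_pos: [0.552, -0.1494, 0.224]
ee_rot: [3.139, -0.002, -0.056]
wrist_force: [-0.1, -0.0, 0.0]
width: 0.0939
```

Run:
```python
from h import *
st()
im=optics.snapshot('top')  # also lets the arm settle
cv2.imwrite('pics/t5.png',im[:,:,::-1])
c=optics.get_calibration('wrist');st()
im=optics.snapshot('wrist'); cv2.imwrite('pics/w5.png',im[:,:,::-1])
import pickle; pickle.dump(c,open('c5.pkl','wb'))
```

```text
t 6.28 pos [ 0.552  -0.1494  0.224 ] rot [ 3.1394e+00 -1.5000e-03 -5.5700e-02] F [-0.1 -0.   0. ] w 0.0939
t 6.33 pos [ 0.551  -0.1468  0.2234] rot [ 3.1416e+00  2.0000e-04 -5.3600e-02] F [0.3 0.3 0.7] w 0.0941
```

View pics/w5.png

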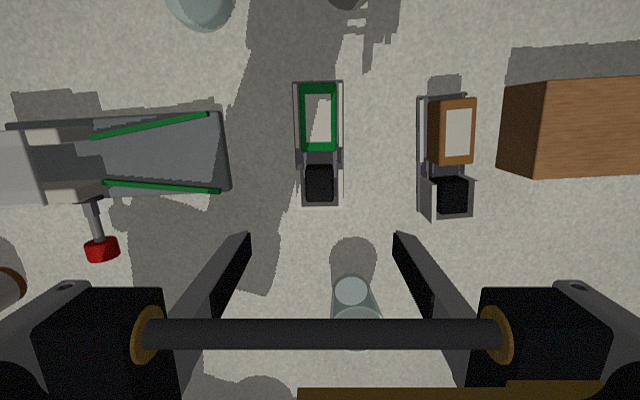

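Run:
```python
import cv2
im=cv2.imread("pics/w5.png")
cv2.imwrite("pics/w5c.png",cv2.resize(im[70:215,280:360],None,fx=6,fy=4,interpolation=cv2.INTER_CUBIC))
```

```text
(no output)
```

View pics/w5c.png

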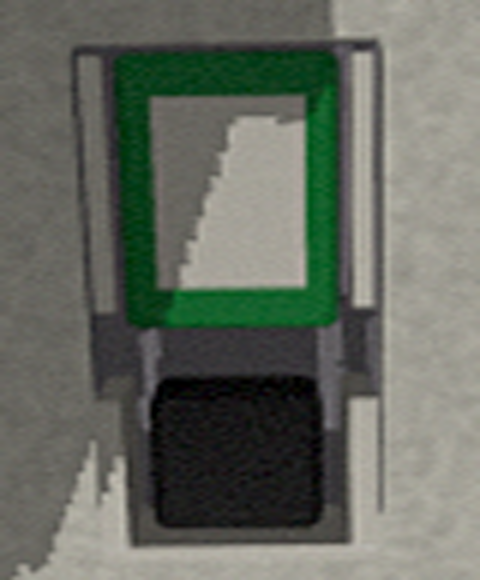

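Run:
```python
from fit import *
import pickle
c=pickle.load(open('c5.pkl','rb'))
M=[(90,22,54),(90,-22,54),(10,-22,54),(10,22,54),(-10,18,54),(-10,-18,54),(-55,-18,54),(-55,18,54)]
p=[((a+.5)/6-.5+280,(b+.5)/4-.5+70) for a,b in [(113,52),(337,52),(336,322),(128,324),(152,379),(322,379),(320,523),(155,525)]]
q,r=fit([(c,M,p)],[.57,-.14,0]); print(q,r.round(1).tolist())
g=tr(q,[(42,0,0)])[0]; print(g); st(); delta([g[0],g[1],.1],q[2])
```

```text
[ 0.57808602 -0.14477372 -0.03723536] [[-0.3, -1.7], [0.4, -2.3], [0.7, -0.1], [-0.3, 0.0], [-0.6, 2.3], [-0.2, 1.8], [0.3, 0.2], [0.0, 0.2]]
[ 0.62005691 -0.14633725  0.        ]
t 6.38 pos [ 0.5504 -0.1451  0.2231] rot [-3.1408e+00  1.1000e-03 -5.1600e-02] F [-0.1  0.1 -0.1] w 0.094
shift cm [ 6.97 -0.22 12.31] rot [-0.0008  0.001  -0.0144]
```

Call:
apply_moves --moves '[[[3.5,-0.1,3],[0,0,0],1],[[6.8,-0.2,6],[0,0,0],1],[[6.8,-0.2,10],[0,0,0],1],[[6.8,-0.2,14],[0,0,0],1],[[6.8,-0.2,16.5],[0,0,0],1],[[6.8,-0.2,17.8],[0,0,0],1],[[6.8,-0.2,17.8],[0,0,0],1],[[6.8,-0.2,17.8],[0,0,0],1],[[6.8,-0.2,17.8],[0,0,0],1],[[6.8,-0.2,17.8],[0,0,0],1]]'

```text
time: 7.22
tool_pos: [0.6205, -0.1463, 0.0495]
ee_rot: [3.14, -0.006, -0.05]
wrist_force: [0.3, 0.2, 0.4]
width: 0.0938
```

Run:
```python
from h import *
st()
im=optics.snapshot('wrist'); cv2.imwrite('pics/w6.png',im[:,:,::-1])
im=optics.snapshot('side'); cv2.imwrite('pics/s6.png',cv2.resize(im[90:230,250:420,::-1],None,fx=4,fy=4,interpolation=cv2.INTER_CUBIC)); st()
```

```text
t 7.22 pos [ 0.6205 -0.1463  0.0495] rot [ 3.1399 -0.0061 -0.0497] F [0.3 0.2 0.4] w 0.0938
t 7.32 pos [ 0.62   -0.1464  0.0487] rot [ 3.1402 -0.0048 -0.05  ] F [-0.4 -0.7 -0.3] w 0.0941
```

View pics/w6.png

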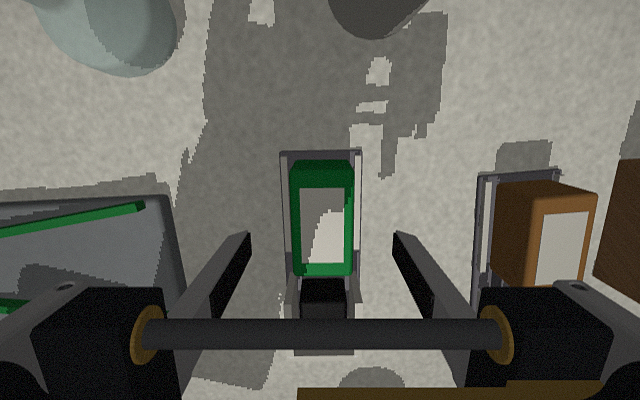

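View pics/s6.png

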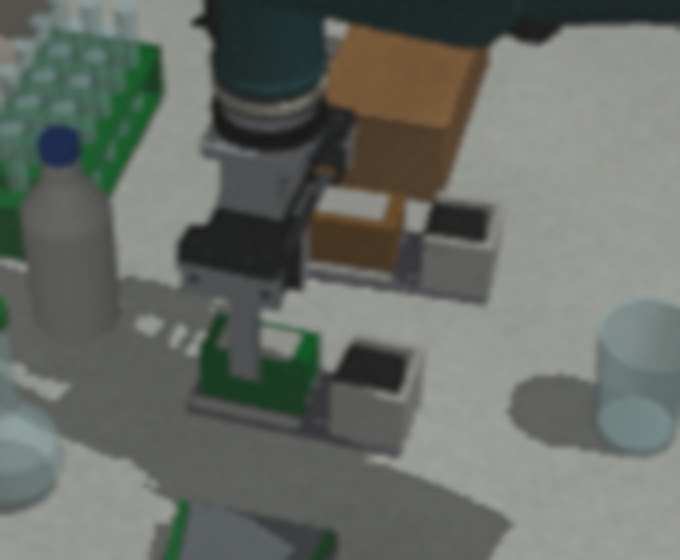

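Run:
```python
from h import *
cs=optics.get_calibration('side')
for z in (.03,.04,.05,.06,.07): print(z,(w2px(cs,[[.612,-.095,z],[.628,-.095,z]])).round(1).tolist())
```

```text
0.03 [[314.5, 193.8], [309.1, 192.7]]
0.04 [[314.5, 191.3], [309.0, 190.2]]
0.05 [[314.4, 188.8], [308.9, 187.7]]
0.06 [[314.4, 186.2], [308.9, 185.2]]
0.07 [[314.4, 183.7], [308.8, 182.6]]
```

The side view puts the fingertip at row ~185, i.e. z ≈ 0.062, so the tips are 13–17 mm above the reported TCP. The block is centred between the fingers (289–353). Going down and closing.

Call:
apply_moves --moves '[[[0,0,1.5],[0,0,0],1],[[0,0,3],[0,0,0],1],[[0,0,3.8],[0,0,0],1],[[0,0,4.1],[0,0,0],1],[[0,0,4.1],[0,0,0],0],[[0,0,4.1],[0,0,0],0],[[0,0,4.1],[0,0,0],0],[[0,0,4.1],[0,0,0],0],[[0,0,4.1],[0,0,0],0],[[0,0,4.1],[0,0,0],0]]'

```text
time: 8.15
tool_pos: [0.6188, -0.146, 0.0053]
ee_rot: [3.141, -0.001, -0.05]
wrist_force: [-0.7, 0.2, -0.0]
width: 0.0573
```

Call:
apply_moves --moves '[[[0,0,0],[0,0,0],0],[[0,0,0],[0,0,0],0],[[0,0,0],[0,0,0],0],[[0,0,0],[0,0,0],0],[[0,0,0],[0,0,0],0],[[0,0,0],[0,0,0],0],[[0,0,0],[0,0,0],0],[[0,0,0],[0,0,0],0],[[0,0,0],[0,0,0],0],[[0,0,0],[0,0,0],0]]'

```text
time: 8.98
tool_pos: [0.6186, -0.1462, 0.0049]
ee_rot: [3.141, -0.0, -0.05]
wrist_force: [0.5, -1.2, 0.9]
width: 0.0438
```

Run:
```python
from h import *
st()
im=optics.snapshot('wrist'); cv2.imwrite('pics/w7.png',im[:,:,::-1]);st()
```

```text
t 8.98 pos [ 0.6186 -0.1462  0.0049] rot [ 3.141e+00 -3.000e-04 -5.010e-02] F [ 0.5 -1.2  0.9] w 0.0438
t 9.03 pos [ 0.6186 -0.1462  0.0049] rot [ 3.1411e+00 -3.0000e-04 -5.0100e-02] F [ 0.1 -1.7  1. ] w 0.0437
```

View pics/w7.png

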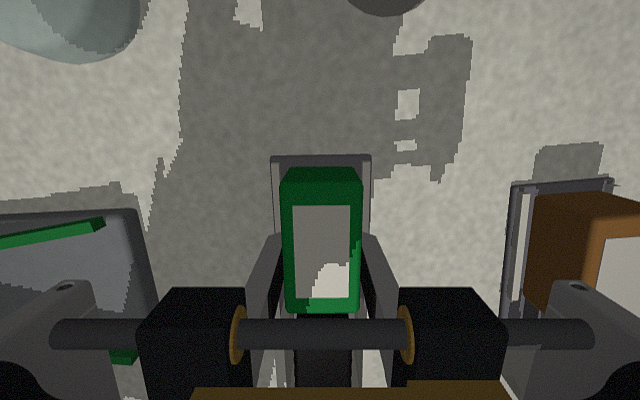

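Width 43.8 mm is right for the 44 mm block. Lifting, then carrying and turning.

Call:
apply_moves --moves '[[[0,0,-1],[0,0,0],0],[[0,0,-3],[0,0,0],0],[[0,0,-6],[0,0,0],0],[[0,0,-9],[0,0,0],0],[[0,0,-12],[0,0,0],0],[[-0.4,-2,-14],[0,0,-0.08],0],[[-0.9,-5,-14.5],[0,0,-0.19],0],[[-1.4,-8,-14.5],[0,0,-0.31],0],[[-2,-11,-14.5],[0,0,-0.43],0],[[-2.4,-14,-14.5],[0,0,-0.55],0]]'

```text
time: 9.87
tool_pos: [0.6001, -0.003, 0.1491]
ee_rot: [-3.139, 0.001, 0.506]
wrist_force: [0.2, 0.3, -3.6]
width: 0.0439
```

Run:
```python
from h import *
st(); delta([.588,.099,.15],1.5708)
```

```text
t 9.87 pos [ 0.6001 -0.003   0.1491] rot [-3.1393e+00  1.4000e-03  5.0600e-01] F [ 0.2  0.3 -3.6] w 0.0439
shift cm [ 3.88 -9.51 -0.08] rot [-2.8000e-03  1.0000e-04 -1.0648e+00]
```

Call:
apply_moves --moves '[[[0.5,-1.2,0],[0,0,-0.12],0],[[1.0,-2.5,0],[0,0,-0.24],0],[[1.5,-3.7,0],[0,0,-0.36],0],[[2,-5,0],[0,0,-0.48],0],[[2.5,-6.2,0],[0,0,-0.6],0],[[3,-7.5,0],[0,0,-0.72],0],[[3.5,-8.6,0],[0,0,-0.84],0],[[3.8,-9.3,0],[0,0,-0.95],0],[[3.85,-9.5,0],[0,0,-1.03],0],[[3.85,-9.5,0],[0,0,-1.068],0]]'

```text
time: 10.7
tool_pos: [0.5884, 0.0986, 0.1486]
ee_rot: [-3.138, -0.001, 1.573]
wrist_force: [-0.6, -0.5, -4.2]
width: 0.0438
```

Run:
```python
from h import *
import pickle
im=optics.snapshot('side'); cv2.imwrite('pics/s8.png',cv2.resize(im[130:330,220:400,::-1],None,fx=3,fy=3,interpolation=cv2.INTER_CUBIC))
st(); c=optics.get_calibration('wrist');im=optics.snapshot('wrist'); cv2.imwrite('pics/w8.png',im[:,:,::-1]);st()
pickle.dump(c,open('c8.pkl','wb'))
```

```text
t 10.75 pos [0.5885 0.0981 0.1486] rot [-3.1384e+00 -8.0000e-04  1.5728e+00] F [-1.6 -1.1 -4.4] w 0.0439
t 10.8 pos [0.5887 0.0977 0.1486] rot [-3.1387e+00 -5.0000e-04  1.5689e+00] F [-1.1  0.2 -4.5] w 0.0439
```

View pics/w8.png

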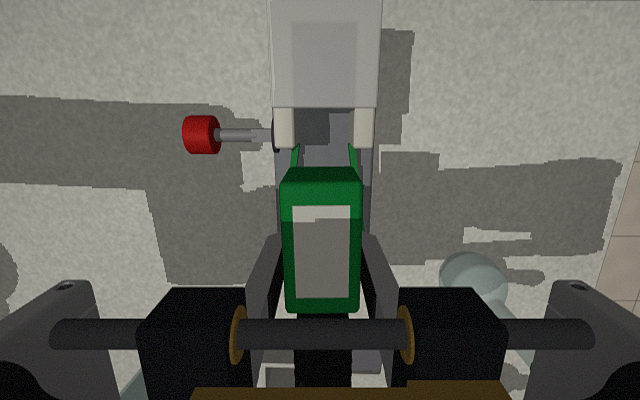

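View pics/s8.png

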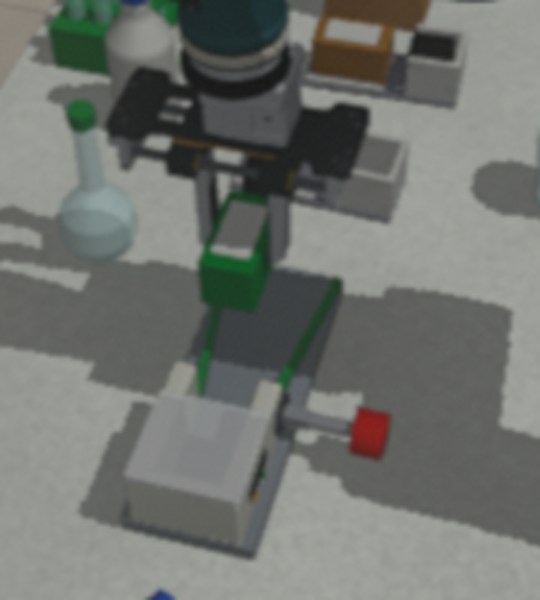

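Run:
```python
import cv2
im=cv2.imread("pics/w8.png")
cv2.imwrite("pics/w8z.png",cv2.resize(im[0:190,260:390],None,fx=6,fy=3.15,interpolation=cv2.INTER_CUBIC))
```

```text
(no output)
```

View pics/w8z.png

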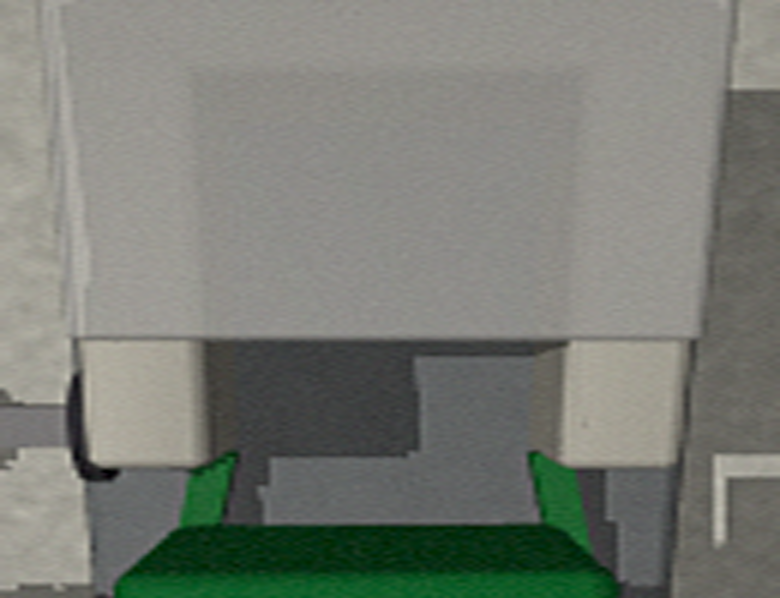

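Run:
```python
from fit import *
import pickle
c=pickle.load(open('c8.pkl','rb'))
M=[(-45,25,84),(45,25,84),(-45,-10,76),(-26,-10,76),(26,-10,76),(45,-10,76)]
p=[((a+.5)/6-.5+260,(b+.5)/3.15-.5) for a,b in [(76,338),(700,338),(90,465),(209,465),(562,465),(687,465)]]
q,r=fit([(c,M,p)],[.588,.16,0]); print(q,r.round(1).tolist())
# cassette top edges
a=px2w(c,281,184,.147+.049); b=px2w(c,362,184,.147+.049); print(a,b,(a+b)/2)
st()
```

```text
[0.5890332  0.16118738 0.0030716 ] [[-1.3, -0.3], [1.4, -0.3], [-0.3, 0.2], [0.9, 0.2], [-0.3, 0.2], [-0.1, 0.2]]
[0.56631891 0.14579498 0.196     ] [0.60818771 0.14595693 0.196     ] [0.58725331 0.14587596 0.196     ]
t 10.8 pos [0.5887 0.0977 0.1486] rot [-3.1387e+00 -5.0000e-04  1.5689e+00] F [-1.1  0.2 -4.5] w 0.0439
```

The nose sits on the bay's centre line (±1 mm), about 15 mm before the bay mouth. Setting down.

Call:
apply_moves --moves '[[[0,0,2],[0,0,0],0],[[0,0,5],[0,0,0],0],[[0,0,8],[0,0,0],0],[[0,0,10],[0,0,0],0],[[0,0,11.3],[0,0,0],0],[[0,0,12],[0,0,0],0],[[0,0,12.3],[0,0,0],0],[[0,0,12.5],[0,0,0],0],[[0,0,12.5],[0,0,0],0],[[0,0,12.5],[0,0,0],0]]'

```text
time: 11.63
tool_pos: [0.591, 0.097, 0.0264]
ee_rot: [3.139, -0.0, 1.568]
wrist_force: [0.3, 0.2, -3.6]
width: 0.0437
```

Run:
```python
from h import *
st()
im=optics.snapshot('side'); cv2.imwrite('pics/s9.png',cv2.resize(im[180:330,230:380,::-1],None,fx=4,fy=4,interpolation=cv2.INTER_CUBIC)); st()
```

```text
t 11.63 pos [0.591  0.097  0.0264] rot [ 3.1386e+00 -2.0000e-04  1.5679e+00] F [ 0.3  0.2 -3.6] w 0.0437
t 11.68 pos [0.5909 0.097  0.0264] rot [ 3.1386e+00 -2.0000e-04  1.5679e+00] F [ 0.1 -0.6 -4.2] w 0.0442
```

View pics/s9.png

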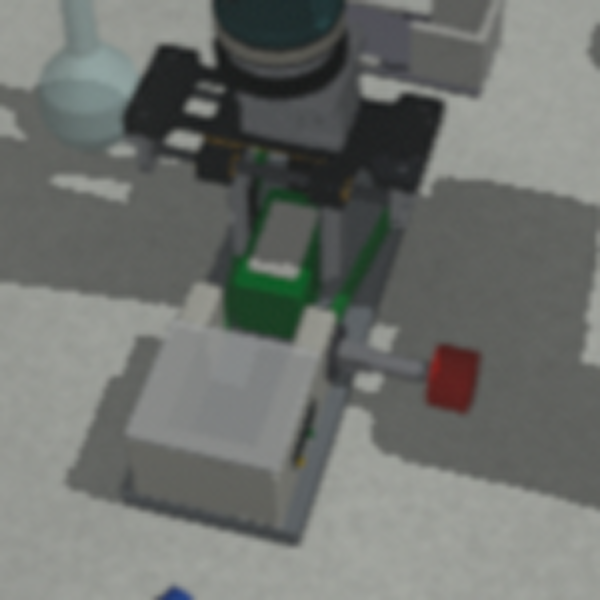

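Call:
apply_moves --moves '[[[0,-0.2,0.1],[0,0,0],0],[[0,-0.25,0.25],[0,0,0],0],[[0,-0.25,0.4],[0,0,0],0],[[0,-0.25,0.5],[0,0,0],0],[[0,-0.25,0.6],[0,0,0],0],[[0,-0.25,0.65],[0,0,0],0],[[0,-0.25,0.7],[0,0,0],0],[[0,-0.25,0.72],[0,0,0],0],[[0,-0.25,0.72],[0,0,0],0],[[0,-0.25,0.72],[0,0,0],0]]'

```text
time: 12.52
tool_pos: [0.5872, 0.0969, 0.0189]
ee_rot: [3.141, 0.0, 1.568]
wrist_force: [-3.9, -0.6, 6.0]
width: 0.0436
```

Call:
apply_moves --moves '[[[0,0,-0.05],[0,0,0],0.6],[[0,0,-0.05],[0,0,0],0.6],[[0,0,-0.05],[0,0,0],0.6],[[0,0,-0.05],[0,0,0],0.6],[[0,0,-0.1],[0,0,0],0.65],[[0,0,-0.1],[0,0,0],0.65],[[0,0,-1],[0,0,0],0.65],[[0,0,-3],[0,0,0],0.65],[[0,0,-6],[0,0,0],0.65],[[0,0,-8],[0,0,0],0.65]]'

```text
time: 13.35
tool_pos: [0.5879, 0.097, 0.1003]
ee_rot: [3.139, -0.0, 1.568]
wrist_force: [1.8, 0.7, 1.2]
width: 0.061
```

Run:
```python
from h import *
import pickle
st()
im=optics.snapshot('side'); cv2.imwrite('pics/s10.png',cv2.resize(im[180:330,230:380,::-1],None,fx=4,fy=4,interpolation=cv2.INTER_CUBIC)); st()
c=optics.get_calibration('wrist');im=optics.snapshot('wrist'); cv2.imwrite('pics/w10.png',im[:,:,::-1]);st()
pickle.dump(c,open('c10.pkl','wb'))
```

```text
t 13.35 pos [0.5879 0.097  0.1003] rot [ 3.1393e+00 -1.0000e-04  1.5680e+00] F [1.8 0.7 1.2] w 0.061
t 13.4 pos [0.5908 0.0972 0.1054] rot [ 3.1304e+00 -7.0000e-04  1.5680e+00] F [2.1 0.4 2.5] w 0.0607
t 13.45 pos [0.5906 0.0972 0.1034] rot [ 3.1311e+00 -7.0000e-04  1.5681e+00] F [ 0.7 -0.8 -0. ] w 0.0609
```

View pics/w10.png

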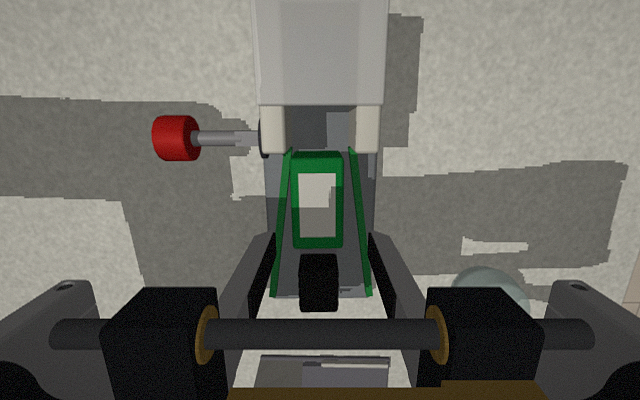

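View pics/s10.png

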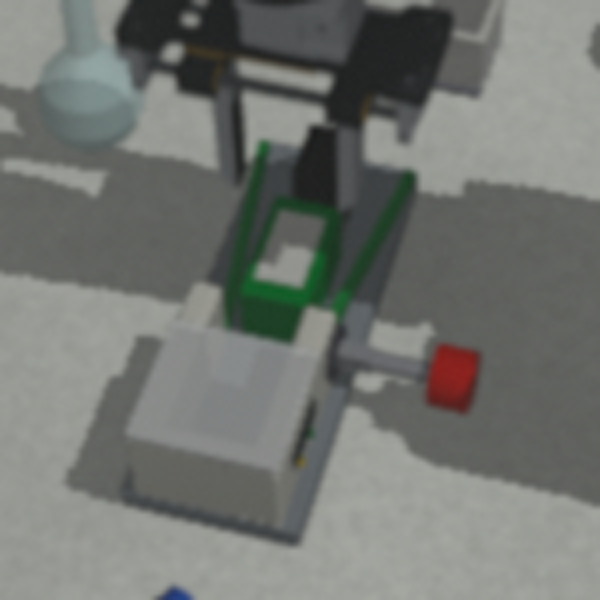

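Cassette lies flat and centred between the guides (292–343), released, knob still out. Regripping by the black block.

Call:
apply_moves --moves '[[[-3,0,0],[0,0,0],0.65],[[-6,0,0],[0,0,0],0.65],[[-7.45,0,0],[0,0,0],0.65],[[-7.45,0,1],[0,0,0],0.65],[[-7.45,0,2],[0,0,0],0.65],[[-7.45,0,3],[0,0,0],0.65],[[-7.45,0,3],[0,0,0],0.65],[[-7.45,0,3],[0,0,0],0.65],[[-7.45,0,3],[0,0,0],0.65],[[-7.45,0,3],[0,0,0],0.65]]'

```text
time: 14.28
tool_pos: [0.5874, 0.0231, 0.068]
ee_rot: [3.141, 0.0, 1.569]
wrist_force: [-0.7, -0.4, -0.7]
width: 0.061
```

Run:
```python
from h import *
import pickle
c=optics.get_calibration('wrist');im=optics.snapshot('wrist'); cv2.imwrite('pics/w11.png',im[:,:,::-1]);st()
pickle.dump(c,open('c11.pkl','wb')); delta([.5875,.0225,.022],1.5708)
```

```text
t 14.33 pos [0.5875 0.023  0.0682] rot [3.1403e+00 1.0000e-04 1.5688e+00] F [ 0.3 -0.1 -0.9] w 0.0613
shift cm [-0.05 -0.01  4.62] rot [ 0.0013  0.0001 -0.002 ]
```

View pics/w11.png

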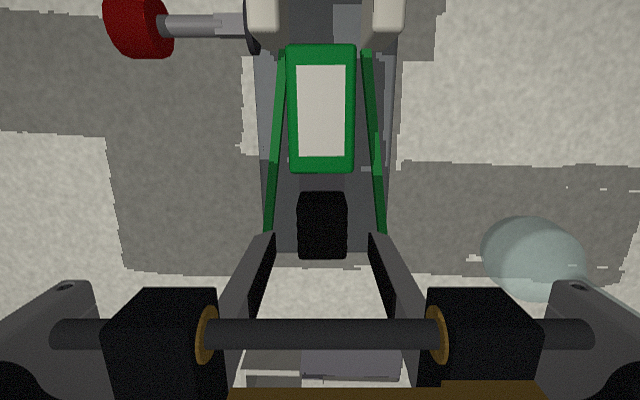

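Call:
apply_moves --moves '[[[0,0,1.2],[0,0,0],0.65],[[0,0,2.4],[0,0,0],0.65],[[0,0,3.6],[0,0,0],0.65],[[0,0,4.3],[0,0,0],0.65],[[0,0,4.6],[0,0,0],0.65],[[0,0,4.6],[0,0,0],0],[[0,0,4.6],[0,0,0],0],[[0,0,4.6],[0,0,0],0],[[0,0,4.6],[0,0,0],0],[[0,0,4.6],[0,0,0],0]]'

```text
time: 15.17
tool_pos: [0.5876, 0.0224, 0.0224]
ee_rot: [3.14, 0.0, 1.568]
wrist_force: [-0.2, 0.1, 0.5]
width: 0.0355
```

Call:
apply_moves --moves '[[[0,0,0],[0,0,0],0],[[0,0,0],[0,0,0],0],[[0,0,0],[0,0,0],0],[[0,0,0],[0,0,0],0],[[0,0,0],[0,0,0],0],[[0,0,0],[0,0,0],0],[[0,0,0],[0,0,0],0],[[0.2,0,0],[0,0,0],0],[[0.5,0,0],[0,0,0],0],[[1,0,0],[0,0,0],0]]'

```text
time: 16.0
tool_pos: [0.5878, 0.03, 0.0223]
ee_rot: [3.14, 0.004, 1.567]
wrist_force: [0.1, -6.1, 5.7]
width: 0.0362
```

Run:
```python
from h import *
import pickle
c=optics.get_calibration('wrist');im=optics.snapshot('wrist'); cv2.imwrite('pics/w12.png',im[:,:,::-1]);st()
```

```text
t 16.05 pos [0.5877 0.0313 0.0223] rot [3.1400e+00 2.7000e-03 1.5674e+00] F [-0.2 -4.2  5.4] w 0.0356
```

View pics/w12.png

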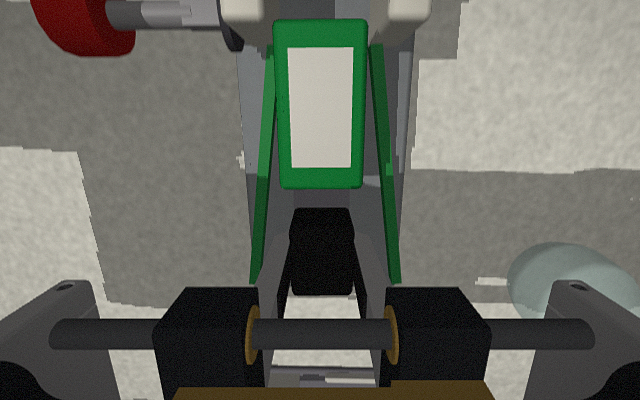

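Call:
apply_moves --moves '[[[0.5,0,0],[0,0,0],0],[[1,0,0],[0,0,0],0],[[1.6,0,0],[0,0,0],0],[[2.2,0,0],[0,0,0],0],[[2.8,0,0],[0,0,0],0],[[3.4,0,0],[0,0,0],0],[[4,0,0],[0,0,0],0],[[4.5,0,0],[0,0,0],0],[[4.9,0,0],[0,0,0],0],[[5,0,0],[0,0,0],0]]'

```text
time: 16.88
tool_pos: [0.5879, 0.0808, 0.0224]
ee_rot: [3.14, 0.003, 1.568]
wrist_force: [0.2, -5.2, 5.0]
width: 0.0358
```

Run:
```python
from h import *
im=optics.snapshot('wrist'); cv2.imwrite('pics/w13.png',im[:,:,::-1]);st()
```

```text
t 16.93 pos [0.5879 0.0809 0.0223] rot [3.1401 0.0032 1.5677] F [-0.  -4.6  4.9] w 0.0357
```

View pics/w13.png

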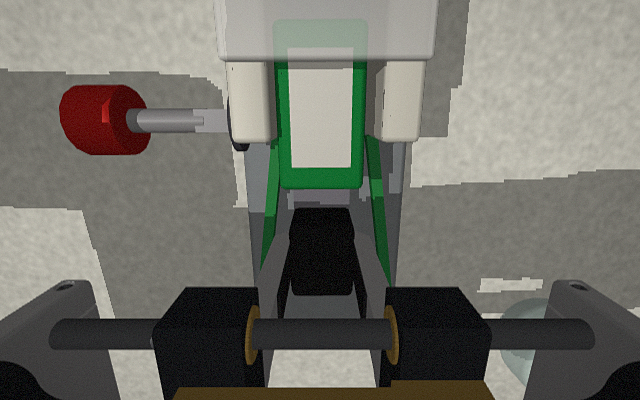

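Nose (273–366) is under the bridge and central, with no side force. Continuing, then creeping to the stop.

Call:
apply_moves --moves '[[[0.5,0,0],[0,0,0],0],[[1,0,0],[0,0,0],0],[[1.6,0,0],[0,0,0],0],[[2.2,0,0],[0,0,0],0],[[2.7,0,0],[0,0,0],0],[[3.1,0,0],[0,0,0],0],[[3.4,0,0],[0,0,0],0],[[3.6,0,0],[0,0,0],0],[[3.8,0,0],[0,0,0],0],[[3.9,0,0],[0,0,0],0]]'

```text
time: 17.77
tool_pos: [0.588, 0.1193, 0.0223]
ee_rot: [3.14, 0.004, 1.567]
wrist_force: [0.5, -5.9, 5.6]
width: 0.0357
```

Call:
apply_moves --moves '[[[0.05,0,0],[0,0,0],0],[[0.1,0,0],[0,0,0],0],[[0.15,0,0],[0,0,0],0],[[0.2,0,0],[0,0,0],0],[[0.25,0,0],[0,0,0],0],[[0.3,0,0],[0,0,0],0],[[0.35,0,0],[0,0,0],0],[[0.4,0,0],[0,0,0],0],[[0.45,0,0],[0,0,0],0],[[0.5,0,0],[0,0,0],0]]'

```text
time: 18.6
tool_pos: [0.5881, 0.1241, 0.0223]
ee_rot: [3.14, 0.004, 1.567]
wrist_force: [-0.8, -5.8, 6.1]
width: 0.0361
```

Run:
```python
from h import *
st();im=optics.snapshot('wrist'); cv2.imwrite('pics/w14.png',im[:,:,::-1]);st()
```

```text
t 18.6 pos [0.5881 0.1241 0.0223] rot [3.1402 0.0038 1.5669] F [-0.8 -5.8  6.1] w 0.0361
t 18.65 pos [0.5881 0.1242 0.0224] rot [3.1401 0.0037 1.567 ] F [-0.3 -6.2  5.4] w 0.0359
```

View pics/w14.png

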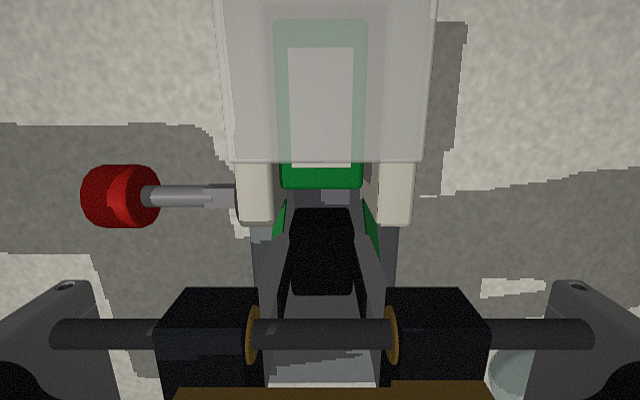

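Creep on in steps of 0.5 mm until the force rises.

Call:
apply_moves --moves '[[[0.05,0,0],[0,0,0],0],[[0.1,0,0],[0,0,0],0],[[0.15,0,0],[0,0,0],0],[[0.2,0,0],[0,0,0],0],[[0.25,0,0],[0,0,0],0],[[0.28,0,0],[0,0,0],0],[[0.31,0,0],[0,0,0],0],[[0.34,0,0],[0,0,0],0],[[0.37,0,0],[0,0,0],0],[[0.4,0,0],[0,0,0],0]]'

```text
time: 19.48
tool_pos: [0.588, 0.1264, 0.0223]
ee_rot: [3.14, 0.007, 1.567]
wrist_force: [0.0, -9.7, 6.7]
width: 0.0356
```

Call:
apply_moves --moves '[[[0,0,0],[0,0,0],0],[[0.02,0,0],[0,0,0],0],[[0.04,0,0],[0,0,0],0],[[0.06,0,0],[0,0,0],0],[[0.08,0,0],[0,0,0],0],[[0.1,0,0],[0,0,0],0],[[0.12,0,0],[0,0,0],0],[[0.14,0,0],[0,0,0],0],[[0.15,0,0],[0,0,0],0],[[0.15,0,0],[0,0,0],0]]'

```text
time: 20.32
tool_pos: [0.588, 0.1264, 0.0223]
ee_rot: [3.141, 0.009, 1.567]
wrist_force: [-0.5, -11.9, 7.3]
width: 0.0356
```

Run:
```python
from h import *
import pickle
st();c=optics.get_calibration('wrist');im=optics.snapshot('wrist'); cv2.imwrite('pics/w15.png',im[:,:,::-1]);st()
pickle.dump(c,open('c15.pkl','wb'))
cv2.imwrite('pics/w15z.png',cv2.resize(im[130:310,210:440,::-1],None,fx=3.3,fy=3.3,interpolation=cv2.INTER_CUBIC))
```

```text
t 20.32 pos [0.588  0.1264 0.0223] rot [3.1406 0.0094 1.5667] F [ -0.5 -11.9   7.3] w 0.0356
t 20.37 pos [0.588  0.1264 0.0223] rot [3.1406 0.0093 1.5666] F [ -0.7 -11.6   6.5] w 0.0354
```

View pics/w15z.png

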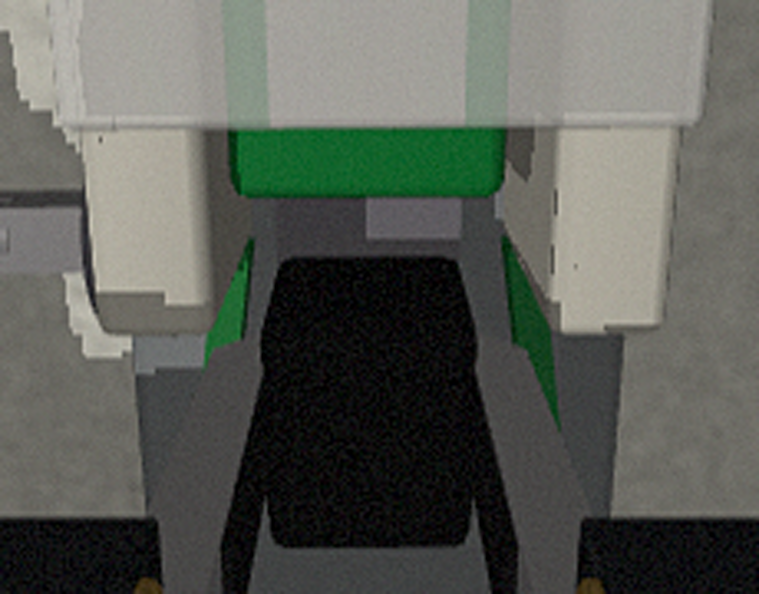

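Run:
```python
from h import *
import pickle
c=pickle.load(open('c15.pkl','rb'))
for n,u,v,z in [('block rear',320,130+193/3.3,.068),('grip front',320,130+258/3.3,.068),('bridge edge',320,130+125/3.3,.084),('wall end L',260,130+330/3.3,.076),('wallR',395,130+330/3.3,.076)]: print(n,px2w(c,u,v,z).round(4))
```

```text
block rear [0.5861 0.1719 0.068 ]
grip front [0.5861 0.1611 0.068 ]
bridge edge [0.5863 0.1859 0.084 ]
wall end L [0.555  0.1519 0.076 ]
wallR [0.6249 0.1517 0.076 ]
```

At the stop: position holds at 0.1264 while force rises to 12 N, and the image puts the cassette's slot at y ≈ 0.1607–0.162 against the unit's 0.161–0.162. Easing off, releasing and lifting.

Call:
apply_moves --moves '[[[-0.1,0,0],[0,0,0],0],[[-0.2,0,0],[0,0,0],0],[[-0.25,0,0],[0,0,0],0],[[-0.25,0,0],[0,0,0],0.6],[[-0.25,0,0],[0,0,0],0.6],[[-0.25,0,0],[0,0,0],0.6],[[-0.25,0,0],[0,0,0],0.6],[[-0.25,0,-1],[0,0,0],0.6],[[-0.25,0,-4],[0,0,0],0.6],[[-0.25,0,-8],[0,0,0],0.6]]'

```text
time: 21.2
tool_pos: [0.5842, 0.1294, 0.0983]
ee_rot: [-3.132, 0.001, 1.568]
wrist_force: [-0.1, 0.7, -0.2]
width: 0.0563
```

Run:
```python
from h import *
st(); im=optics.snapshot('side'); cv2.imwrite('pics/s16.png',cv2.resize(im[180:330,230:380,::-1],None,fx=4,fy=4,interpolation=cv2.INTER_CUBIC))
im=optics.snapshot('wrist'); cv2.imwrite('pics/w16.png',im[:,:,::-1]);st(); delta([.425,.1605,.115],1.5708)
```

```text
t 21.2 pos [0.5842 0.1294 0.0983] rot [-3.1321e+00  1.1000e-03  1.5684e+00] F [-0.1  0.7 -0.2] w 0.0563
t 21.3 pos [0.5921 0.1304 0.1104] rot [ 3.1268e+00 -2.1000e-03  1.5685e+00] F [1.1 0.  1.2] w 0.0564
shift cm [  2.97 -16.7   -0.7 ] rot [ 0.0148 -0.0021 -0.0024]
```

View pics/w16.png

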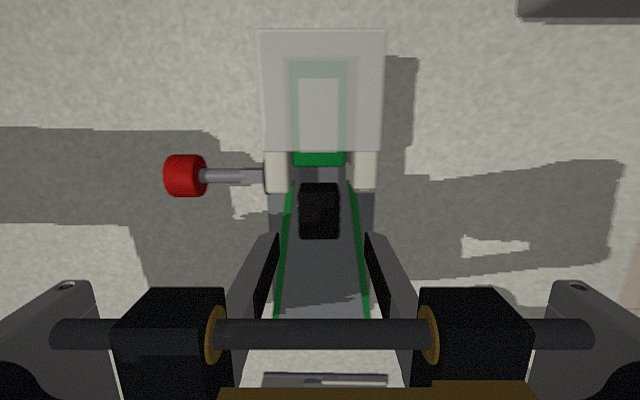

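Call:
apply_moves --moves '[[[0,-3,0],[0,0,0],0],[[1,-7,0],[0,0,0],0],[[2,-11,0],[0,0,0],0],[[3,-14.5,0],[0,0,0],0],[[3,-16.3,0],[0,0,0],0],[[3,-16.3,0],[0,0,0],0],[[3,-16.3,0],[0,0,0],0],[[3,-16.3,0],[0,0,0],0],[[3,-16.3,0],[0,0,0],0],[[3,-16.3,0],[0,0,0],0]]'

```text
time: 22.13
tool_pos: [0.4255, 0.1597, 0.1015]
ee_rot: [-3.142, 0.0, 1.567]
wrist_force: [0.2, 0.1, -0.3]
width: 0.0005
```

Run:
```python
from h import *
st(); c=optics.get_calibration('wrist'); im=optics.snapshot('wrist'); cv2.imwrite('pics/w17.png',im[:,:,::-1]);st(); delta([.425,.1605,.016],1.5708)
```

```text
t 22.13 pos [0.4255 0.1597 0.1015] rot [-3.1416e+00  2.0000e-04  1.5672e+00] F [ 0.2  0.1 -0.3] w 0.0005
t 22.18 pos [0.4253 0.1597 0.1013] rot [-3.1413e+00  2.0000e-04  1.5671e+00] F [-0.4 -0.2 -0.3] w 0.0006
shift cm [ 0.09 -0.03  8.53] rot [-0.0003  0.0002 -0.0037]
```

View pics/w17.png

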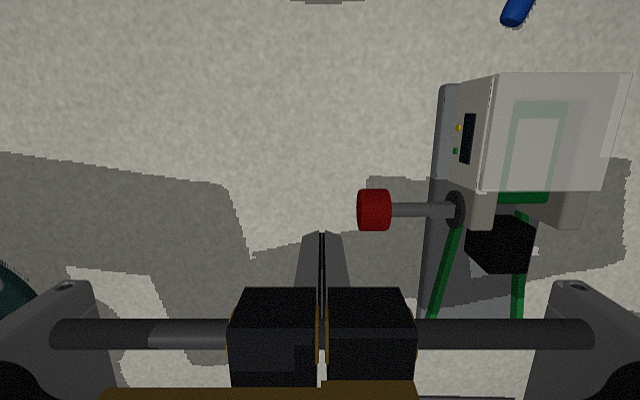

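Call:
apply_moves --moves '[[[0.1,0,2],[0,0,0],0],[[0.1,0,4],[0,0,0],0],[[0.1,0,6],[0,0,0],0],[[0.1,0,7.5],[0,0,0],0],[[0.1,0,8.2],[0,0,0],0],[[0.1,0,8.5],[0,0,0],0],[[0.1,0,8.5],[0,0,0],0],[[0.1,0.5,8.5],[0,0,0],0],[[0.1,1,8.5],[0,0,0],0],[[0.1,1.4,8.5],[0,0,0],0]]'

```text
time: 23.02
tool_pos: [0.4402, 0.1611, 0.0178]
ee_rot: [3.139, -0.001, 1.568]
wrist_force: [-0.8, -0.2, 0.6]
width: 0.0005
```

Call:
apply_moves --moves '[[[0,0.3,0],[0,0,0],0],[[0,0.6,0],[0,0,0],0],[[0,0.9,0],[0,0,0],0],[[0,1.2,0],[0,0,0],0],[[0,1.5,0],[0,0,0],0],[[0,1.8,0],[0,0,0],0],[[0,2.1,0],[0,0,0],0],[[0,2.4,0],[0,0,0],0],[[0,2.7,0],[0,0,0],0],[[0,2.9,0],[0,0,0],0]]'

```text
time: 23.85
tool_pos: [0.4684, 0.1607, 0.0166]
ee_rot: [3.14, 0.0, 1.568]
wrist_force: [0.5, 0.5, 0.1]
width: 0.0004
```

Run:
```python
from h import *
st(); im=optics.snapshot('wrist'); cv2.imwrite('pics/w18.png',im[:,:,::-1]);st()
```

```text
t 23.85 pos [0.4684 0.1607 0.0166] rot [3.1403 0.     1.5679] F [0.5 0.5 0.1] w 0.0004
t 23.9 pos [0.4686 0.1607 0.0166] rot [3.1402e+00 1.0000e-04 1.5677e+00] F [-0.   1.5  0.2] w 0.0007
```

View pics/w18.png

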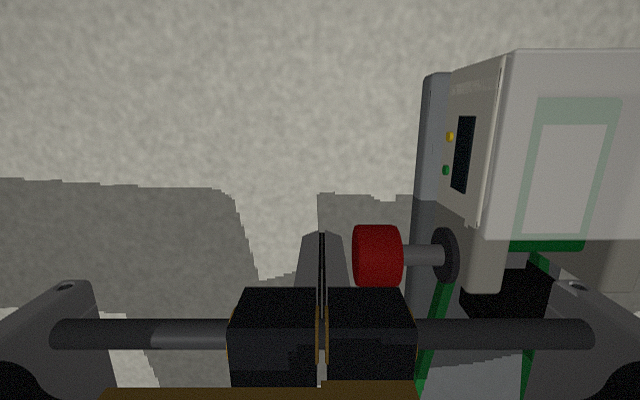

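The knob has snapped inwards (short stem, no contact force). I'll press on gently to be sure it is fully home.

Call:
apply_moves --moves '[[[0,0.1,0],[0,0,0],0],[[0,0.2,0],[0,0,0],0],[[0,0.3,0],[0,0,0],0],[[0,0.4,0],[0,0,0],0],[[0,0.5,0],[0,0,0],0],[[0,0.6,0],[0,0,0],0],[[0,0.65,0],[0,0,0],0],[[0,0.7,0],[0,0,0],0],[[0,0.75,0],[0,0,0],0],[[0,0.8,0],[0,0,0],0]]'

```text
time: 24.73
tool_pos: [0.4755, 0.1608, 0.0165]
ee_rot: [3.142, 0.0, 1.568]
wrist_force: [-0.0, 0.1, 0.3]
width: 0.0005
```

Call:
apply_moves --moves '[[[0,0.1,0],[0,0,0],0],[[0,0.2,0],[0,0,0],0],[[0,0.3,0],[0,0,0],0],[[0,0.35,0],[0,0,0],0],[[0,0.4,0],[0,0,0],0],[[0,0.45,0],[0,0,0],0],[[0,0.5,0],[0,0,0],0],[[0,0.55,0],[0,0,0],0],[[0,0.6,0],[0,0,0],0],[[0,0.65,0],[0,0,0],0]]'

```text
time: 25.57
tool_pos: [0.475, 0.1607, 0.0165]
ee_rot: [-3.126, 0.001, 1.569]
wrist_force: [-19.1, -1.1, 15.8]
width: 0.0004
```

Run:
```python
from h import *
st(); c=optics.get_calibration('wrist'); im=optics.snapshot('wrist'); cv2.imwrite('pics/w19.png',im[:,:,::-1])
for k in (0,.015,.03): print(k,w2px(c,[[.588-.076-k,.16,.067],[.588-.102-k,.16,.067],[.588-.102-k,.16,.048]]).round(0).tolist())
```

```text
t 25.57 pos [0.475  0.1607 0.0165] rot [-3.1265e+00  1.0000e-03  1.5687e+00] F [-19.1  -1.1  15.8] w 0.0004
0 [[389.0, 271.0], [342.0, 271.0], [341.0, 255.0]]
0.015 [[362.0, 271.0], [315.0, 271.0], [316.0, 255.0]]
0.03 [[335.0, 271.0], [288.0, 270.0], [292.0, 255.0]]
```

View pics/w19.png

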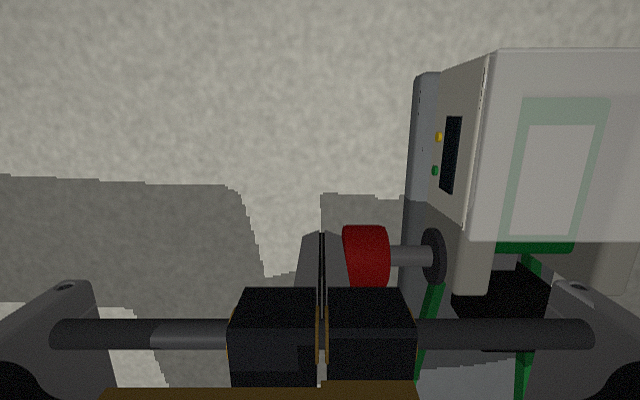

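The head spans 342–389, exactly the prediction for fully in, and it is hard against its stop at 19 N. Withdrawing.

Call:
apply_moves --moves '[[[0,-0.6,0],[0,0,0],0],[[0,-1.5,0],[0,0,0],0],[[0,-3,0],[0,0,0],0],[[0,-5,-1],[0,0,0],0],[[0,-6,-4],[0,0,0],0],[[0,-6,-8],[0,0,0],0],[[0,-6,-12],[0,0,0],0],[[0,-6,-16],[0,0,0],0],[[0,-6,-18],[0,0,0],0],[[0,-6,-18],[0,0,0],0]]'

```text
time: 26.45
tool_pos: [0.4251, 0.1617, 0.2031]
ee_rot: [3.129, -0.003, 1.568]
wrist_force: [1.2, 0.4, 0.1]
width: 0.0003
```

Call:
apply_moves --moves '[[[-1.5,0,0],[0,0,0],0],[[-4,0,0],[0,0,0],0],[[-7,0,0],[0,0,0],0],[[-9,0,0],[0,0,0],0],[[-10,0,0],[0,0,0],0],[[-10,0,0],[0,0,0],0],[[-10,0,0],[0,0,0],0],[[-10,0,0],[0,0,0],0],[[-10,0,0],[0,0,0],0],[[-10,0,0],[0,0,0],0]]'

```text
time: 27.28
tool_pos: [0.4216, 0.0618, 0.1964]
ee_rot: [-3.141, -0.0, 1.57]
wrist_force: [-0.5, 0.5, -0.5]
width: 0.0003
```

Run:
```python
from h import *
st(); c=optics.get_calibration('wrist'); im=optics.snapshot('wrist'); cv2.imwrite('pics/w20.png',im[:,:,::-1])
im=optics.snapshot('top'); cv2.imwrite('pics/t20.png',im[:,:,::-1]); cv2.imwrite('pics/t20z.png',cv2.resize(im[165:240,205:315,::-1],None,fx=7,fy=7,interpolation=cv2.INTER_CUBIC))
im=optics.snapshot('side'); cv2.imwrite('pics/s20.png',im[:,:,::-1]);st()
```

```text
t 27.28 pos [0.4216 0.0618 0.1964] rot [-3.1415e+00 -2.0000e-04  1.5696e+00] F [-0.5  0.5 -0.5] w 0.0003
t 27.43 pos [0.4217 0.0615 0.1965] rot [ 3.1416 -0.      1.5691] F [-0.2  0.  -0.1] w 0.0003
```

View pics/t20z.png

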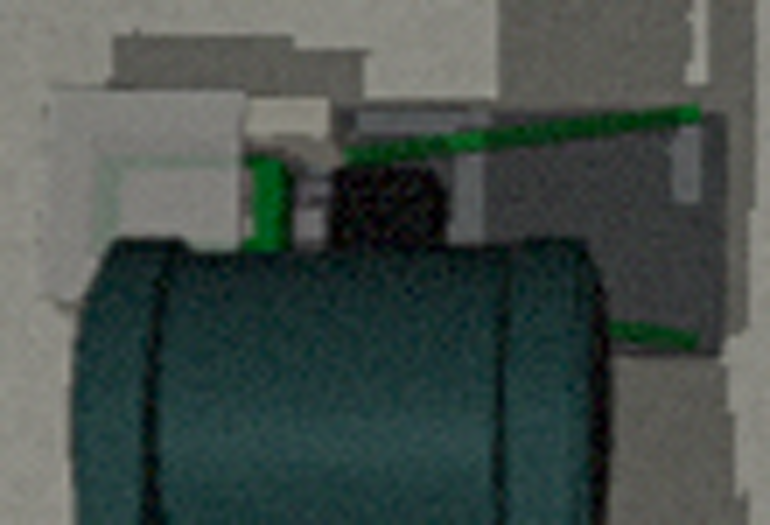

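View pics/t20.png

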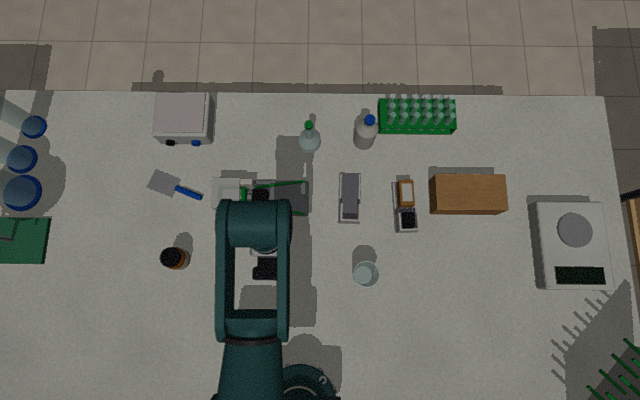

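View pics/w20.png

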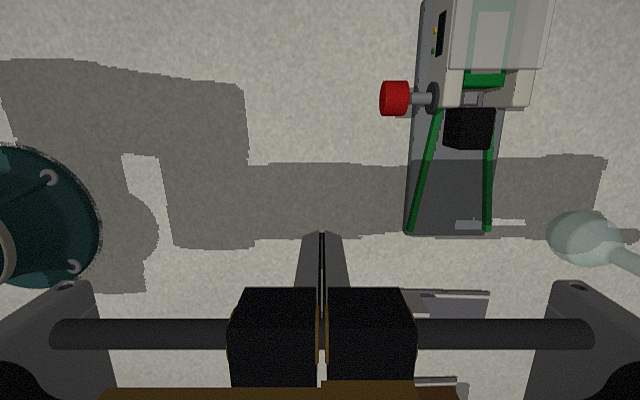

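View pics/s20.png

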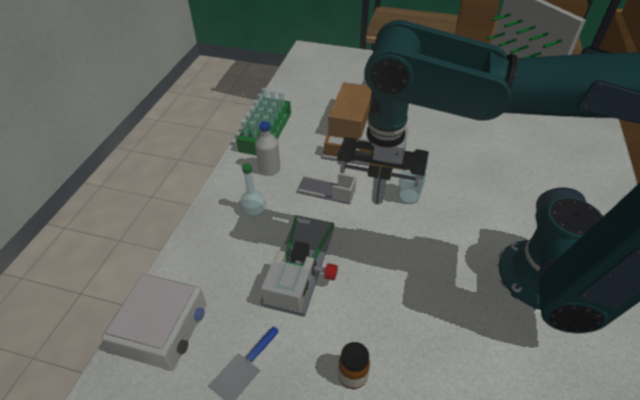

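All views agree: knob in at (331,271) in the side view as at the start, latch bar across the slot, cassette home, bystanders at their starting pixels, and the arm clear. Handing in.

Run:
```python
from h import *
print(job.close_job()); st()
```

```text
the job is handed in; nothing more can be done
None
the job is handed in; nothing more can be done
```

The job is done and was handed in at about 27.4 s. The green cassette is fully home in the bay, with the red knob pushed in and locking it.

**What I did:** I pulled the knob out and lifted the green cassette from its cradle. I set it flat on the apron, long block towards the bridge, and let go. I then took it by the black grip block, slid it under the bridge to the end stop and pushed the knob back in. The arm then withdrew.

**Last checks:**
- **Cassette at the stop:** its position held still while the push force rose to only 12 N. The images put it within about 1 mm of home.
- **Knob:** the head sat where predicted for fully in (pixels 342–389) and pressed on a hard stop at 19 N. The latch bar is visible across the slot.
- **Everything else:** the brown cassette and the other bench items look to be where they started. The robot touches nothing.

**What disagreed or went wrong:**
- **Fingertip position:** it did not match the stated 14 mm ahead of the TCP. The images and contacts put the tips about 13–17 mm behind it.
- **First knob grip:** because of that, it was too high and slipped over the head, pressing down on it with about 22 N. The knob had passed its middle by then, snapped out, and was checked in the image as fully out. I corrected later heights for this.
- **End stop:** it was met about 1.5 mm earlier than calculated, within measuring error.

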